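Take a detector stack apart onto its outline tiles

TASK

Take the detector stack apart and set each of its five parts the same way up on the white tile whose dark outline has its shape and size: the ring collar, the oblong clamp bar, the round housing, the square housing and the long adapter plate. Each part must lie flat, centred on its outline and turned to match it; put the parts down, do not drop them.

Things in the scene. Friction and masses are not known exactly. Their poses are not given: they have to be found in the camera images.
- collar: Plain steel ring, 38 mm outer and 16 mm inner diameter, 24 mm high, standing flat, about 180 g. At the start it lies centred on top of one of the two black housings (either one). Origin: centre of its underside; z up along its axis.
- clamp_bar: Small oblong steel block, 44 mm (its x) x 26 mm (its y) x 24 mm high, two small dark screw heads on top, about 200 g. At the start it lies centred on top of the other black housing. Origin: centre of its underside; x along its length, z up.
- round_housing: Black round (cylindrical) housing, 56 mm diameter, 40 mm high, flat top, two thin steel bands, about 260 g. At the start it stands on the adapter plate, 38 mm to one side of the plate's middle along the plate's length (either end), with the collar or the clamp bar on top of it. Origin: centre of its underside; z up along its axis.
- square_housing: Black square housing, 54 x 54 mm, 40 mm high, flat top, a steel port disc on each side face, about 310 g. At the start it stands on the adapter plate 38 mm from its middle, at the other end from the round housing and with its sides within 3 degrees of parallel to the plate's, with the collar or the clamp bar on top of it. Origin: centre of its underside; x and y square to its sides, z up.
- adapter_plate: Aluminium plate, 150 mm (its x) x 60 mm (its y) x 18 mm thick, dark screw heads near its corners, about 430 g. The bottom of the stack: it lies on the table and carries the two housings side by side along its length. Origin: centre of its underside; x along its length, z up.
- collar_tile: The collar's place: fixed white tile 84 x 84 mm, 4 mm thick, lying on the table, with a flush dark inlay in the shape of a small ring, 50 mm across with a white middle. Origin: centre of the tile's underside (the top is 4 mm above it), which is also the centre of the inlay in plan; z up.
- clamp_tile: The clamp bar's place: fixed white tile 84 x 84 mm, 4 mm thick, lying on the table, with a flush dark inlay in the shape of a small oblong, 56 mm (the tile's x) x 38 mm (its y). Origin: centre of the tile's underside (the top is 4 mm above it), which is also the centre of the inlay in plan; z up. x along the oblong's length.
- round_tile: The round housing's place: fixed white tile 84 x 84 mm, 4 mm thick, lying on the table, with a flush dark inlay in the shape of a large full disc, 68 mm across. Origin: centre of the tile's underside (the top is 4 mm above it), which is also the centre of the inlay in plan; z up.
- square_tile: The square housing's place: fixed white tile 84 x 84 mm, 4 mm thick, lying on the table, with a flush dark inlay in the shape of a square, 66 x 66 mm. Origin: centre of the tile's underside (the top is 4 mm above it), which is also the centre of the inlay in plan; z up. x and y square to its sides.
- plate_tile: The adapter plate's place: fixed white tile 180 (its x) x 90 (its y) mm, 4 mm thick, lying on the table, with a flush dark inlay in the shape of a long rectangle, 162 mm (x) x 72 mm (y). Origin: centre of the tile's underside (the top is 4 mm above it), which is also the centre of the inlay in plan; z up. x along its length.
There are look-alikes about, which are no part of the job. Leave any green or yellow look-alike of the square_housing alone.

How it is judged:
At the end, for the whole second after the job is handed in: Each part is at rest, upright within 0.1 rad, on its own tile: centre within 12 mm of the tile's in plan, underside less than 8 mm above the tile's underside. Clamp bar and plate lie along their outlines, and the square housing's sides match its own, within 0.2 rad (any such way round) (horizontal distance between collar and collar_tile below 0.012 m and z of collar in the frame of collar_tile below 0.008 m and angle between each of collar, clamp_bar, round_housing, square_housing, adapter_plate's own z axis and vertical below 0.1 rad and linear speed of each of collar, clamp_bar, round_housing, square_housing, adapter_plate below 0.02 m/s and angular speed of each of collar, clamp_bar, round_housing, square_housing, adapter_plate below 0.1 rad/s and horizontal distance between clamp_bar and clamp_tile below 0.012 m and z of clamp_bar in the frame of clamp_tile below 0.008 m and angle between the x axis of clamp_bar and the x axis of clamp_tile, either way round below 0.2 rad and horizontal distance between round_housing and round_tile below 0.012 m and z of round_housing in the frame of round_tile below 0.008 m and horizontal distance between square_housing and square_tile below 0.012 m and z of square_housing in the frame of square_tile below 0.008 m and (angle between the x axis of square_housing and the x axis of square_tile, either way round below 0.2 rad or angle between the x axis of square_housing and the y axis of square_tile, either way round below 0.2 rad) and horizontal distance between adapter_plate and plate_tile below 0.012 m and z of adapter_plate in the frame of plate_tile below 0.008 m and angle between the x axis of adapter_plate and the x axis of plate_tile, either way round below 0.2 rad); the robot touches nothing.
It fails at once if the collar is dropped or flung: moving faster than 0.7 m/s while its underside is less than 40 mm above the table (linear speed of collar above 0.7 m/s and height (world z) of collar below 0.04 m).
It fails at once if the clamp bar is dropped or flung: moving faster than 0.7 m/s while its underside is less than 40 mm above the table (linear speed of clamp_bar above 0.7 m/s and height (world z) of clamp_bar below 0.04 m).
It fails at once if the round housing is dropped or flung: moving faster than 0.7 m/s while its underside is less than 40 mm above the table (linear speed of round_housing above 0.7 m/s and height (world z) of round_housing below 0.04 m).
It fails at once if the square housing is dropped or flung: moving faster than 0.7 m/s while its underside is less than 40 mm above the table (linear speed of square_housing above 0.7 m/s and height (world z) of square_housing below 0.04 m).
It fails at once if the adapter plate is dropped or flung: moving faster than 0.7 m/s while its underside is less than 40 mm above the table (linear speed of adapter_plate above 0.7 m/s and height (world z) of adapter_plate below 0.04 m).
It also fails if it takes over 141 s, if anything falls off the work surface, if the arm or the gripper's body presses on something with over 40 N, if the wrist force passes 120 N, or if a joint passes its speed limit or range.

ROBOT

A 6-joint arm with a two-finger parallel gripper is mounted at the origin on the work surface. World frame = base frame: x ahead of the robot, y to its left, z up, the work surface at z = 0. Lengths are in m, angles in rad, forces in N, time in s.
With the tool pointing down it reaches from about 0.275 to 0.875 m from the base axis. Payload 12.5 kg.
Tool frame: the origin (TCP) lies between the finger pads; the fingertips stand robot.finger_overhang ahead of it and the grasp point (between the pads) lies 2 mm behind it (robot.finger_overhang is the distance from the TCP to the fingertips, in m); z points along the fingers, y is the line along which they close (so a half turn about z gives the same grasp; the last joint's range is limited). The gripper opens to 85 mm and grips with 20 to 120 N. Pads are 22 mm wide; open, the fingers measure 114 mm over their backs; the gripper's body (76 mm by 85 mm) begins 54 mm behind the grasp point. The pads swing forward as they close: fully open they stand 13 mm farther back than shut.
Start: joints at [1.089, 0.351, 1.652, -0, 1.139, -0.085], TCP at [0.213, 0.507, 0.248] pointing down, gripper open.
Joint ranges: [-2.75, 2.75], [-0.79, 2.1], [0.01, 2.65], [-1.57, 4.71], [0.07, 3.14], [-2.87, 2.87]. Speed limits (rad/s): [2.22, 2.22, 2.79, 3.14, 3.14, 3.14].

INTERFACE

Orientations are given as a unit quaternion [x, y, z, w].
In Python, from workcell import monitor, eyes, robot, finder gives the robot as it stands. The module is installed in compiled form; this text tells all that it offers.
- The arm moves only by the tool send_rows, never from a script. Its argument "plan" is a list of rows, each an object of numbers: "fingers": the gripper's target within -1 to 1 (fully open at 1, half-way at 0, shut at -1); "dx", "dy", "dz": the shift along the tool's x, y, z in units of 30 mm (1.0 is 30 mm); "roll": the turn about the tool's z in degrees. A call has exactly 5 rows; each row is the pose to reach, as a shift and turn from the pose commanded when the call began, along the tool's axes at that moment; what a row does not reach only later rows make up. A row lasts 1/12 s, in which the tool goes at most 41.7 mm and 7.16 degrees, less where a joint would pass 70% of its speed; a pose out of reach is approached as far as the arm can. A call with a gripper value outside its range is refused whole. The fingers move at their own pace and stop on an object; "force" is the grip in N (left out, the last holds). Time passes only in rows, so rows that repeat a pose let the fingers close, or fill a call up. It gives the time, the measured TCP pose, the force, the opening and the grip force at its end, in the units of the state.
- monitor.observe(): the state, without advancing time (a new reading comes with each control period).
- eyes.snapshot(name): name is "scene" or "top" or "wrist"; returns the picture (384x512x3 uint8, red, green, blue); there is no depth.
- eyes.camera_model(name): a dict with "mtx" (3x3 intrinsics, pixels), "rvec" (rotation vector, rad) and "tvec" (3), from world to camera coordinates, as OpenCV has them; the wrist camera has in their place "mount" (4x4, takes a point from camera to tool coordinates, whose origin is the TCP and whose axes are the flange's). Camera axes: x right, y down, z forward; pixel columns grow to the right and rows downward; lengths in m; the calibration is good to about 2 mm. A picture is of the moment at which its call begins: read the wrist's pose just before it. camera_model takes no time and is no camera call.
- robot.close_job(): hands the job in; it is judged then, once.
Trained networks look in the newest picture that a camera, given by its name, has taken for a name from the list of things; names that differ only in an ending like _2 or _b are one class to them, and where a whole thing is asked for, a point or a joint stands for the part that bears it (a point fixed in the world has none). Each returns a list of dicts, best first, with "confidence" (0 to 1); they miss things now and then, are a little off and sometimes report something else, mostly with a low value. They report only what shows in the picture. A call takes as long as a camera call. They do not tell look-alikes from the thing itself.
- finder.find_in(camera, query): "bbox" ([left, top, width, height] in pixels, round what is visible of it).
- finder.trace(camera, query): "mask" (384x512 bool, what is visible of it) and "bbox" ([left, top, width, height] in pixels, round what is visible of it).
- finder.landmark_of(camera, query): "centre" ([column, row] in pixels: a listed point, or the origin of a listed thing).
The state is a dict: "time": time; "joints": joint angles; "dq": joint speeds; "effort": joint torques, N m; "tool_pos": TCP position; "eef_rot": TCP orientation; "wrist_force": force on the tool from outside, world axes, zero at the start; "moment": the same for the moment, N m; "finger_gap": opening from 0.0 (shut) to 1.0 (fully open); "gripper_force": force on a finger pad.
Only numpy, scipy, OpenCV 4.12 (cv2) and the standard library are available. Lean on these libraries where they do the work, as an engineer would, in place of code of your own. Each camera call takes 0.05 s, during which the arm holds its last target. There are 200 camera calls.

## Working session

There is one attempt and no reset: what is moved stays moved. The work goes in short steps, Python scripts to look and compute and a tool call to move; the robot and the scene stay as the last step left them, time stands still between calls to the robot, and variables do not carry over. Pictures are saved under pics/ and viewed, at most 14 in all, crops included, and the job is handed in when it is done.

Besides the shell and the picture viewer there is one more tool, called after "Emit:" as name(argument=value, ...) on one line, values as JSON. send_rows: Moves the arm, as the interface text tells. Its arguments: {"type":"object","properties":{"plan":{"type":"array","items":{"type":"object","properties":{"fingers":{"type":"number"},"dx":{"type":"number"},"dy":{"type":"number"},"dz":{"type":"number"},"roll":{"type":"number"}}}},"force":{"type":"number"}},"required":["plan"]}

```bash
mkdir -p pics; python3 - <<'E'
from workcell import monitor, eyes, robot, finder
import cv2, numpy as np
s=monitor.observe(); print(s, robot.finger_overhang)
for n in("scene","top"):
    im=eyes.snapshot(n); cv2.imwrite(f"pics/{n}0.png",cv2.resize(im[:,:,::-1],(768,576)))
    print(n,eyes.camera_model(n))
    for q in["collar","clamp_bar","round_housing","square_housing","adapter_plate","collar_tile","clamp_tile","round_tile","square_tile","plate_tile"]:
        print(q,[(np.round(d["centre"],1).tolist(),round(d["confidence"],2)) for d in finder.landmark_of(n,q)][:3])
print(eyes.camera_model("wrist"))
E
```

```text
{'time': 0.0, 'joints': array([ 1.08942997e+00,  3.51255623e-01,  1.65242112e+00,  2.47880231e-05,
        1.13910166e+00, -8.45844235e-02]), 'dq': array([ 7.56394488e-05, -3.72807477e-04, -1.03114619e-03, -3.89814737e-05,
       -3.10637420e-04, -2.41109638e-04]), 'effort': array([-1.59643714e-03, -5.06086993e+01, -2.91418236e+01, -1.22283373e-04,
        4.30125961e-03,  6.77699040e-05]), 'tool_pos': array([0.21236821, 0.50701005, 0.24774892]), 'eef_rot': array([ 1.97097170e-01,  9.80383779e-01, -5.66154172e-04, -1.76345468e-04]), 'wrist_force': array([-1.0325484 , -0.33864278, -0.17757619]), 'moment': array([ 0.0244159 , -0.01777362,  0.01063618]), 'gripper_force': 0.0, 'finger_gap': 0.9991217947676492} 0.017
scene {'mtx': array([[425.01790488,   0.        , 253.48363351],
       [  0.        , 425.01790488, 189.56080069],
       [  0.        ,   0.        ,   1.        ]]), 'rvec': array([ 2.11461598,  1.0395027 , -0.43219506]), 'tvec': array([-0.34290116, -0.27459713,  1.31454142])}
collar [([226.1, 216.5], 0.61)]
clamp_bar [([215.2, 193.8], 0.85)]
round_housing [([227.9, 232.8]
[... 968 characters left out ...]
0, 241.2], 0.78), ([289.8, 176.5], 0.53)]
clamp_tile [([139.7, 180.4], 0.93)]
round_tile [([353.5, 239.5], 0.95)]
square_tile [([352.0, 183.8], 0.97)]
plate_tile [([208.0, 179.6], 0.76)]
{'mtx': array([[327.95096787,   0.        , 254.18442196],
       [  0.        , 327.95096787, 191.80769217],
       [  0.        ,   0.        ,   1.        ]]), 'mount': array([[ 1.53172396e-04, -9.54444623e-01, -2.98388068e-01,
         7.55011204e-02],
       [ 9.99999988e-01,  1.51239476e-04,  2.95678373e-05,
        -1.56205523e-03],
       [ 1.69071916e-05, -2.98388069e-01,  9.54444634e-01,
        -1.25335434e-01],
       [ 0.00000000e+00,  0.00000000e+00,  0.00000000e+00,
         1.00000000e+00]])}
```

View pics/top0.png

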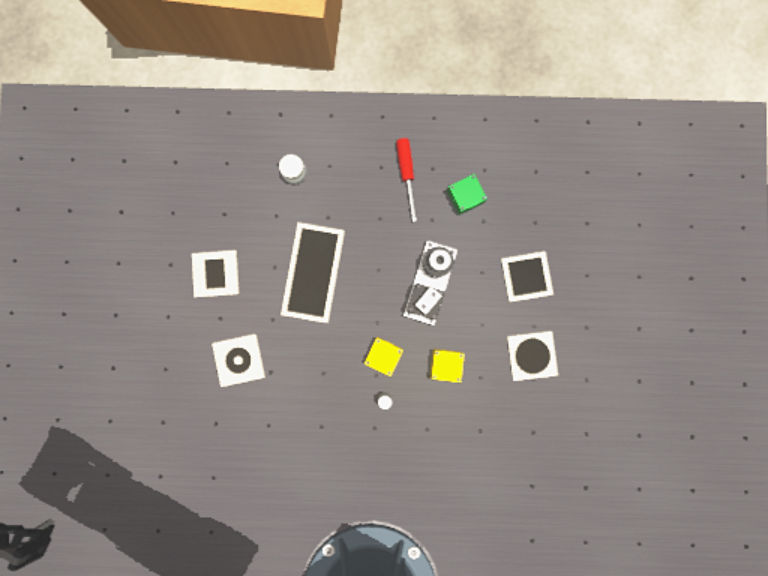

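View pics/scene0.png

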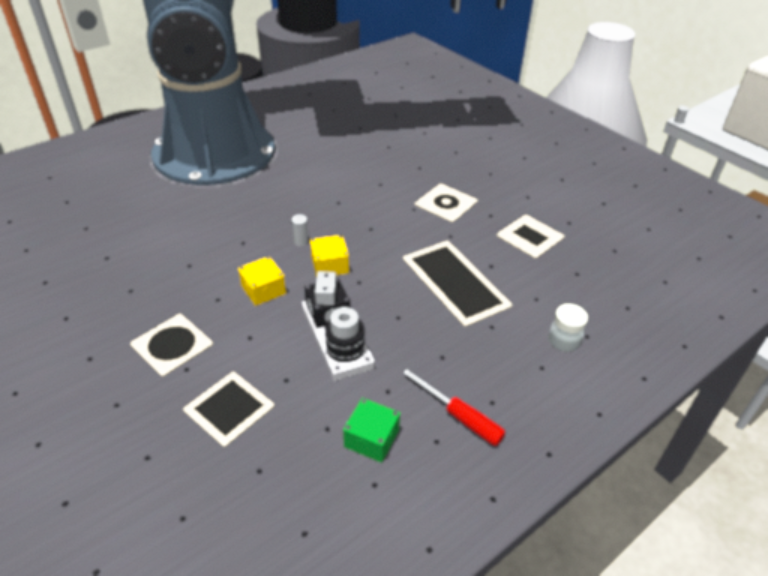

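The top view shows the stack at about (430,280) in the scaled picture. The collar sits on the far round housing and the clamp bar on the near square one. Tiles: clamp (215,274), plate (313,272), collar (238,360), square (527,276), round (533,356). The yellow and green blocks are clear of the grasps.

```bash
cat > h.py <<'E'
from workcell import monitor, eyes, robot, finder
import cv2, numpy as np
from scipy.spatial.transform import Rotation as R
def cam(n,s=None):
    m=eyes.camera_model(n)
    if n!="wrist":
        Rc=cv2.Rodrigues(m["rvec"])[0].T; return m["mtx"],Rc,-Rc@m["tvec"]
    Rt=R.from_quat(s["eef_rot"]).as_matrix(); M=m["mount"]
    return m["mtx"],Rt@M[:3,:3],s["tool_pos"]+Rt@M[:3,3]
def toworld(c,px,z):
    K,Rc,o=c; px=np.atleast_2d(px).astype(float)
    d=np.c_[px,np.ones(len(px))]@np.linalg.inv(K).T@Rc.T
    return (o+d*((z-o[2])/d[:,2:]))[:,:2]
def rect(P):
    (c,(w,h),a)=cv2.minAreaRect((P*1000).astype(np.float32))
    if w<h:w,h,a=h,w,a+90
    return np.round(c,1),round(w,1),round(h,1),round((a+90)%180-90,1)
def blobs(im,mask,c,z,amin=60):
    n,l,st,_=cv2.connectedComponentsWithStats(mask.astype(np.uint8))
    for i in range(1,n):
        if st[i,4]<amin: continue
        ct=max(cv2.findContours((l==i).astype(np.uint8),0,1)[0],key=cv2.contourArea)[:,0]
        print("px",ct.mean(0).round(),"mm",*rect(toworld(c,ct,z)))
def pose():
    s=monitor.observe(); x=R.from_quat(s["eef_rot"]).as_matrix()
    print("t",round(s["time"],2),"tcp mm",(s["tool_pos"]*1000).round(1),"toolx deg",np.degrees(np.arctan2(x[1,0],x[0,0])).round(1),"tooly deg",np.degrees(np.arctan2(x[1,1],x[0,1])).round(1),"gap",round(s["finger_gap"],3),"F",s["wrist_force"].round(1))
    return s
def go(s,x,y,z=None,yaw=None):
    "shift in tool units to world mm x,y,z; roll to bring tool y to yaw (mod 180)"
    Rt=R.from_quat(s["eef_rot"]).as_matrix(); p=s["tool_pos"]*1000
    d=Rt.T@(np.array([x,y,p[2] if z is None else z])-p)/30
    a=np.degrees(np.arctan2(Rt[1,1],Rt[0,1]))
    print("dxyz",d.round(2),"roll",None if yaw is None else round(-((yaw-a+90)%180-90),1))
E
python3 - <<'E'
from h import *
s=pose(); im=eyes.snapshot("top").astype(int); c=cam("top")
mn,mx=im.min(2),im.max(2)
roi=np.zeros(mn.shape,bool); roi[140:262,110:380]=1
print("white"); blobs(im,(mn>170)&roi,c,.004)
print("dark"); blobs(im,(mx<75)&roi,c,.004)
print("yellow/green at z=40")
blobs(im,(mx-mn>90)&roi,c,.04)
E
```

```text
t 1.1 tcp mm [212.5 507.3 248.3] toolx deg 157.3 tooly deg 67.3 gap 0.999 F [ 0.1 -0.4  0.3]
white
px [208. 181.] mm [592.1 126.1] 180.8 92.6 -8.5
px [294. 168.] mm [ 628.1 -113.7] 61.9 49.0 74.2
px [143. 182.] mm [585.4 312.7] 86.6 85.4 -84.2
px [351. 184.] mm [ 594.2 -283.1] 86.3 85.6 -79.0
px [286. 190.] mm [563.4 -95.2] 90.3 62.5 -16.2
px [279. 212.] mm [510.6 -79.8] 61.2 11.7 72.1
px [355. 237.] mm [ 443.9 -294.7] 86.5 85.4 -81.9
px [159. 240.] mm [421.9 261.9] 86.1 85.7 -76.3
dark
yellow/green at z=40
px [255. 238.] mm [437.8 -13.2] 55.1 55.0 65.0
px [298. 244.] mm [ 424.3 -130.5] 56.4 55.5 84.3
```

```bash
python3 - <<'E'
from h import *
s=pose(); go(s,565,-97,250,74)
E
```

```text
t 1.15 tcp mm [212.6 507.3 248.3] toolx deg 157.3 tooly deg 67.3 gap 1.006 F [ 0.5 -0.2 -0. ]
dxyz [-18.62 -14.04  -0.06] roll -6.7
```

Emit:
send_rows(plan=[{"dx":-1.1,"dy":-0.83,"roll":-6.7,"fingers":1},{"dx":-2.2,"dy":-1.66,"roll":-6.7,"fingers":1},{"dx":-3.3,"dy":-2.5,"roll":-6.7,"fingers":1},{"dx":-4.4,"dy":-3.3,"roll":-6.7,"fingers":1},{"dx":-5.5,"dy":-4.15,"roll":-6.7,"fingers":1}])

```text
invalid input
```

```bash
python3 - <<'E'
from h import *
s=pose(); go(s,565,-97,250,74)
E
```

```text
t 1.15 tcp mm [212.6 507.3 248.3] toolx deg 157.3 tooly deg 67.3 gap 1.006 F [ 0.5 -0.2 -0. ]
dxyz [-18.62 -14.04  -0.06] roll -6.7
```

Emit:
send_rows(plan=[{"dx":-1.1,"dy":-0.83,"dz":0,"roll":-6.7,"fingers":1},{"dx":-2.2,"dy":-1.66,"dz":0,"roll":-6.7,"fingers":1},{"dx":-3.3,"dy":-2.5,"dz":0,"roll":-6.7,"fingers":1},{"dx":-4.4,"dy":-3.3,"dz":0,"roll":-6.7,"fingers":1},{"dx":-5.5,"dy":-4.15,"dz":0,"roll":-6.7,"fingers":1}], force=50)

```text
time: 1.57
tool_pos: [0.3171, 0.3271, 0.2484]
eef_rot: [0.139, 0.99, 0.0, 0.0]
wrist_force: [1.1, 0.1, 0.3]
finger_gap: 0.999
gripper_force: 0.0
```

```bash
python3 - <<'E'
from h import *
s=pose(); go(s,565,-97,250,74)
E
```

```text
t 1.57 tcp mm [317.1 327.1 248.4] toolx deg 164.0 tooly deg 74.0 gap 0.999 F [1.1 0.1 0.3]
dxyz [-11.84 -11.31  -0.05] roll -0.0
```

Emit:
send_rows(plan=[{"dx":-3.95,"dy":-3.77,"dz":0,"roll":0,"fingers":1},{"dx":-3.95,"dy":-3.77,"dz":0,"roll":0,"fingers":1},{"dx":-3.95,"dy":-3.77,"dz":0,"roll":0,"fingers":1},{"dx":-3.95,"dy":-3.77,"dz":0,"roll":0,"fingers":1},{"dx":-3.95,"dy":-3.77,"dz":0,"roll":0,"fingers":1}])

```text
time: 1.98
tool_pos: [0.4018, 0.1828, 0.2486]
eef_rot: [0.142, 0.99, -0.0, 0.001]
wrist_force: [-0.4, 0.8, -0.4]
finger_gap: 0.998
gripper_force: 0.0
```

Emit:
send_rows(plan=[{"dx":-3.95,"dy":-3.77,"dz":0,"roll":0,"fingers":1},{"dx":-3.95,"dy":-3.77,"dz":0,"roll":0,"fingers":1},{"dx":-3.95,"dy":-3.77,"dz":0,"roll":0,"fingers":1},{"dx":-3.95,"dy":-3.77,"dz":0,"roll":0,"fingers":1},{"dx":-3.95,"dy":-3.77,"dz":0,"roll":0,"fingers":1}])

```text
time: 2.4
tool_pos: [0.4844, 0.0415, 0.2484]
eef_rot: [0.141, 0.99, -0.0, 0.001]
wrist_force: [-0.2, -0.1, 0.2]
finger_gap: 1.0
gripper_force: 0.0
```

Emit:
send_rows(plan=[{"dx":-3.95,"dy":-3.77,"dz":0,"roll":0,"fingers":1},{"dx":-3.95,"dy":-3.77,"dz":0,"roll":0,"fingers":1},{"dx":-3.95,"dy":-3.77,"dz":0,"roll":0,"fingers":1},{"dx":-3.95,"dy":-3.77,"dz":0,"roll":0,"fingers":1},{"dx":-3.95,"dy":-3.77,"dz":0,"roll":0,"fingers":1}])

```text
time: 2.82
tool_pos: [0.5668, -0.1001, 0.248]
eef_rot: [0.141, 0.99, -0.001, 0.001]
wrist_force: [1.2, -0.6, -0.0]
finger_gap: 1.003
gripper_force: 0.0
```

```bash
python3 - <<'E'
from h import *
s=pose(); im=eyes.snapshot("wrist"); c=cam("wrist",s)
cv2.imwrite("pics/w1.png",cv2.resize(im[:,:,::-1],(768,576)))
for q,z in(("collar",.07),("clamp_bar",.07),("round_housing",.038),("square_housing",.038),("adapter_plate",.018)):
    for d in finder.trace("wrist",q)[:2]:
        ct=max(cv2.findContours(d["mask"].astype(np.uint8),0,1)[0],key=cv2.contourArea)[:,0]
        print(q,round(d["confidence"],2),d["bbox"],*rect(toworld(c,ct,{"collar":.082,"clamp_bar":.082,"adapter_plate":.018}.get(q,.058))))
E
```

```text
t 2.82 tcp mm [ 566.8 -100.1  248. ] toolx deg 163.8 tooly deg 73.8 gap 1.003 F [ 1.2 -0.6 -0. ]
collar 0.89 [241.4, 199.8, 37.8, 39.8] [ 609.7 -109.6] 44.3 36.6 -16.2
clamp_bar 0.62 [235.3, 115.2, 41.6, 57.1] [540.9 -91.1] 44.3 26.4 -38.6
clamp_bar 0.38 [239.1, 201.5, 41.8, 39.6] [ 610.3 -109.3] 43.3 37.5 -16.2
round_housing 0.65 [234.5, 179.1, 51.7, 57.4] [ 603.3 -108.6] 57.6 55.2 -12.9
square_housing 0.82 [229.2, 110.3, 60.1, 60.8] [539.1 -89.1] 54.5 53.8 -16.2
square_housing 0.8 [146.1, 0.3, 68.5, 65.6] [ 429.3 -128.4] 54.7 54.7 83.7
adapter_plate 0.77 [229.3, 98.9, 59.0, 133.3] [ 590.5 -103.9] 59.8 32.7 75.0
```

View pics/w1.png

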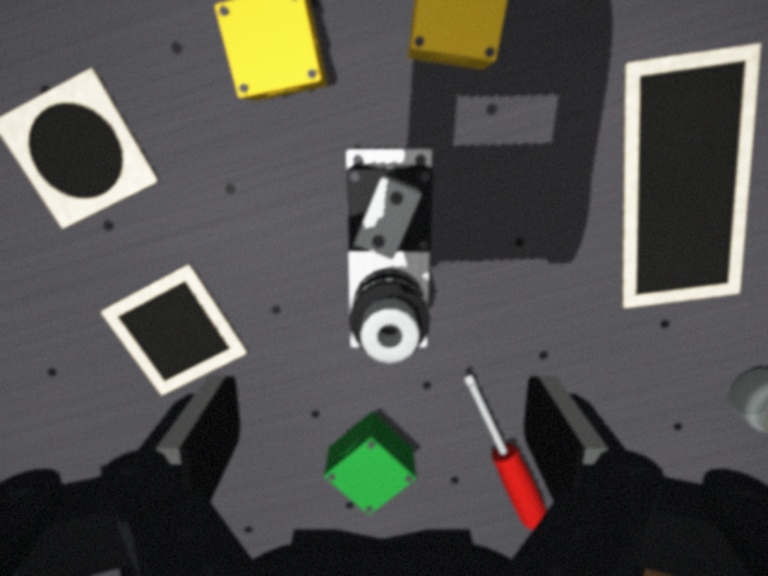

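```bash
python3 - <<'E'
from h import *
s=pose(); c=cam("wrist",s)
im=eyes.snapshot("wrist")
p=lambda P,z:(toworld(c,np.array(P)/1.5,z)*1000).round(1).tolist()
print("collar c",p([389,335],.082), p([[389,308],[389,363],[360,335],[419,335]],.082))
print("clamp",p([[385,178],[421,190],[391,257],[353,243]],.082), rect(toworld(c,np.array([[385,178],[421,190],[391,257],[353,243]])/1.5,.082)))
print("plate corners",p([[347,150],[432,150],[350,347],[428,347]],.018))
print("sq top far edge",p([[348,250],[432,250],[349,168],[432,168]],.058))
print("screws clamp",p([[397,198],[378,241]],.082))
go(s,565,-97,200,74)
E
```

```text
t 3.12 tcp mm [564.1 -94.3 248.5] toolx deg 164.0 tooly deg 74.0 gap 1.002 F [ 0.   0.6 -0.3]
collar c [[610.5, -104.1]] [[592.8, -99.2], [629.5, -109.5], [605.4, -122.0], [615.8, -85.7]]
clamp [[515.0, -79.7], [527.4, -61.4], [561.4, -89.1], [546.7, -108.8]] (array([537. , -85.1]), 45.0, 24.6, -39.2)
plate corners [[494.6, -101.0], [510.9, -44.1], [638.1, -142.8], [655.0, -83.7]]
sq top far edge [[554.9, -116.1], [570.0, -63.1], [504.9, -100.1], [519.1, -50.2]]
screws clamp [[528.0, -76.1], [549.7, -94.0]]
dxyz [-0.05 -0.08  1.62] roll 0.0
```

Emit:
send_rows(plan=[{"dx":-1.0,"dy":-0.03,"dz":0.5,"roll":0,"fingers":1},{"dx":-1.72,"dy":-0.03,"dz":1.5,"roll":0,"fingers":1},{"dx":-1.72,"dy":-0.03,"dz":2.7,"roll":0,"fingers":1},{"dx":-1.72,"dy":-0.03,"dz":3.8,"roll":0,"fingers":1},{"dx":-1.72,"dy":-0.03,"dz":4.0,"roll":0,"fingers":1}])

```text
time: 3.58
tool_pos: [0.6112, -0.1093, 0.123]
eef_rot: [0.139, 0.99, 0.0, -0.004]
wrist_force: [-1.3, 0.7, -0.9]
finger_gap: 1.0
gripper_force: 0.0
```

Emit:
send_rows(plan=[{"dx":0,"dy":0,"dz":0.4,"roll":0,"fingers":1},{"dx":0,"dy":0,"dz":0.8,"roll":0,"fingers":1},{"dx":0,"dy":0,"dz":1.3,"roll":0,"fingers":1},{"dx":0,"dy":0,"dz":1.68,"roll":0,"fingers":1},{"dx":0,"dy":0,"dz":1.68,"roll":0,"fingers":1}])

```text
time: 4.0
tool_pos: [0.6133, -0.1104, 0.0767]
eef_rot: [0.139, 0.99, 0.0, -0.001]
wrist_force: [-0.6, 0.3, -0.2]
finger_gap: 1.0
gripper_force: 0.0
```

```bash
python3 - <<'E'
from h import *
s=pose(); go(s,613.5,-109.5,78,74)
im=eyes.snapshot("scene"); cv2.imwrite("pics/s2.png",cv2.resize(im[100:280,130:330,::-1],(800,720))[:600])
E
```

```text
t 4.0 tcp mm [ 613.3 -110.4   76.7] toolx deg 164.0 tooly deg 74.0 gap 1.0 F [-0.6  0.3 -0.2]
dxyz [ 0.    0.03 -0.04] roll -0.0
```

View pics/s2.png

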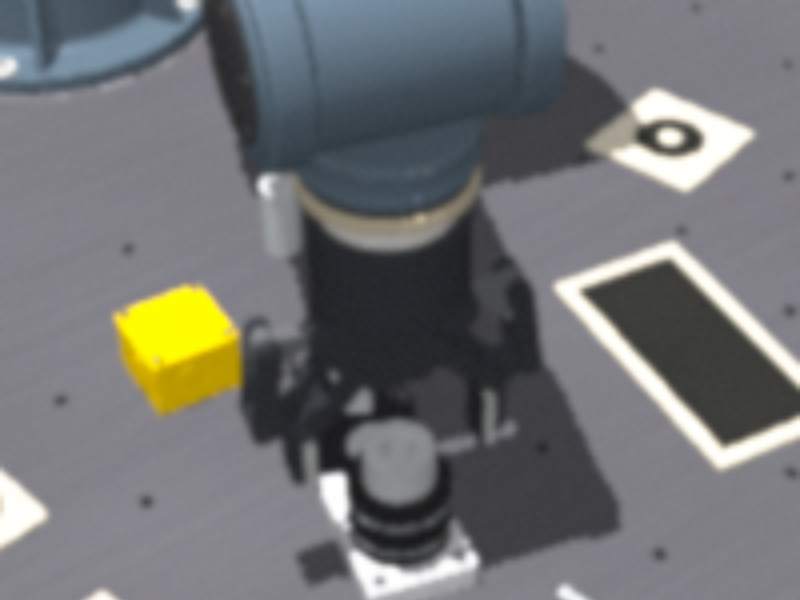

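The fingers straddle the collar at about (395,460) in the crop. Closing now.

Emit:
send_rows(plan=[{"dx":0,"dy":0,"dz":0,"roll":0,"fingers":0.2},{"dx":0,"dy":0,"dz":0,"roll":0,"fingers":0},{"dx":0,"dy":0,"dz":0,"roll":0,"fingers":-0.3},{"dx":0,"dy":0,"dz":0,"roll":0,"fingers":-0.6},{"dx":0,"dy":0,"dz":0,"roll":0,"fingers":-1}], force=50)

```text
time: 4.47
tool_pos: [0.6144, -0.1108, 0.0788]
eef_rot: [0.139, 0.99, -0.0, 0.001]
wrist_force: [-1.6, -0.2, 7.0]
finger_gap: 0.417
gripper_force: 51.2
```

Emit:
send_rows(plan=[{"dx":0,"dy":0,"dz":0,"roll":0,"fingers":-1},{"dx":0,"dy":0,"dz":0,"roll":0,"fingers":-1},{"dx":0,"dy":0,"dz":0,"roll":0,"fingers":-1},{"dx":0,"dy":0,"dz":0,"roll":0,"fingers":-1},{"dx":0,"dy":0,"dz":0,"roll":0,"fingers":-1}])

```text
time: 4.88
tool_pos: [0.6144, -0.1108, 0.0788]
eef_rot: [0.139, 0.99, -0.0, 0.001]
wrist_force: [-0.6, 0.7, 5.7]
finger_gap: 0.413
gripper_force: 51.2
```

Emit:
send_rows(plan=[{"dx":0,"dy":0,"dz":-0.1,"roll":0,"fingers":-1},{"dx":0,"dy":0,"dz":-0.3,"roll":0,"fingers":-1},{"dx":0,"dy":0,"dz":-0.6,"roll":0,"fingers":-1},{"dx":0,"dy":0,"dz":-1.2,"roll":0,"fingers":-1},{"dx":0,"dy":0,"dz":-1.8,"roll":0,"fingers":-1}])

```text
time: 5.3
tool_pos: [0.6135, -0.1106, 0.1327]
eef_rot: [0.139, 0.99, 0.0, -0.001]
wrist_force: [-0.6, -0.3, -2.5]
finger_gap: 0.409
gripper_force: 50.2
```

```bash
python3 - <<'E'
from h import *
s=pose(); go(s,421.9,261.9,130)
im=eyes.snapshot("wrist"); cv2.imwrite("pics/w3.png",im[:,:,::-1])
E
```

```text
t 5.3 tcp mm [ 613.5 -110.6  132.7] toolx deg 164.0 tooly deg 74.0 gap 0.409 F [-0.6 -0.3 -2.5]
dxyz [ 9.57 10.17  0.1 ] roll None
```

View pics/w3.png

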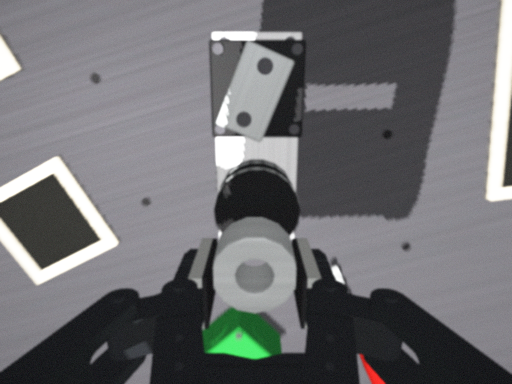

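Emit:
send_rows(plan=[{"dx":0.6,"dy":0.64,"dz":0,"roll":0,"fingers":-1},{"dx":1.3,"dy":1.38,"dz":0,"roll":0,"fingers":-1},{"dx":2.1,"dy":2.23,"dz":0,"roll":0,"fingers":-1},{"dx":2.9,"dy":3.08,"dz":0,"roll":0,"fingers":-1},{"dx":3.8,"dy":4.04,"dz":0,"roll":0,"fingers":-1}])

```text
time: 5.77
tool_pos: [0.5371, 0.038, 0.1322]
eef_rot: [0.14, 0.99, -0.0, 0.0]
wrist_force: [-0.5, 1.1, -1.1]
finger_gap: 0.413
gripper_force: 50.3
```

Emit:
send_rows(plan=[{"dx":0.9,"dy":0.96,"dz":0,"roll":0,"fingers":-1},{"dx":1.8,"dy":1.91,"dz":0,"roll":0,"fingers":-1},{"dx":2.7,"dy":2.87,"dz":0,"roll":0,"fingers":-1},{"dx":3.5,"dy":3.72,"dz":0,"roll":0,"fingers":-1},{"dx":4.1,"dy":4.36,"dz":0,"roll":0,"fingers":-1}])

```text
time: 6.18
tool_pos: [0.4542, 0.199, 0.1322]
eef_rot: [0.139, 0.99, 0.0, 0.0]
wrist_force: [1.5, -0.6, -1.8]
finger_gap: 0.416
gripper_force: 50.3
```

Emit:
send_rows(plan=[{"dx":0.7,"dy":0.74,"dz":0,"roll":0,"fingers":-1},{"dx":1.3,"dy":1.38,"dz":0,"roll":0,"fingers":-1},{"dx":1.6,"dy":1.7,"dz":0,"roll":0,"fingers":-1},{"dx":1.67,"dy":1.77,"dz":0.4,"roll":0,"fingers":-1},{"dx":1.67,"dy":1.77,"dz":0.8,"roll":0,"fingers":-1}])

```text
time: 6.6
tool_pos: [0.422, 0.2631, 0.1083]
eef_rot: [0.139, 0.99, 0.001, 0.001]
wrist_force: [0.5, -0.2, -2.6]
finger_gap: 0.412
gripper_force: 50.4
```

Emit:
send_rows(plan=[{"dx":0,"dy":0,"dz":0.3,"roll":0,"fingers":-1},{"dx":0,"dy":0,"dz":0.5,"roll":0,"fingers":-1},{"dx":0,"dy":0,"dz":0.5,"roll":0,"fingers":-1},{"dx":0,"dy":0,"dz":0.5,"roll":0,"fingers":-1},{"dx":0,"dy":0,"dz":0.5,"roll":0,"fingers":-1}])

```text
time: 7.02
tool_pos: [0.4226, 0.2618, 0.0933]
eef_rot: [0.14, 0.99, 0.0, 0.0]
wrist_force: [-0.1, 0.1, -1.1]
finger_gap: 0.419
gripper_force: 50.4
```

```bash
python3 - <<'E'
from h import *
s=pose(); c=cam("wrist",s)
im=eyes.snapshot("wrist"); cv2.imwrite("pics/w4.png",im[:,:,::-1])
mn=im.min(2); blobs(im,mn>150,c,.004,800)
go(s,421.9,261.9,25)
E
```

```text
t 7.02 tcp mm [422.6 261.8  93.3] toolx deg 163.9 tooly deg 73.9 gap 0.419 F [-0.1  0.1 -1.1]
px [91. 84.] mm [318.6 183.4] 97.1 15.8 -89.1
px [109. 206.] mm [395.4 197.5] 225.1 135.9 -90.0
px [437. 202.] mm [455.2 379.8] 73.0 12.0 -89.8
px [448. 240.] mm [488.9 366.4] 128.6 52.1 89.3
px [249. 293.] mm [485.7 239.1] 83.1 66.7 -15.5
px [457. 282.] mm [524.3 387.5] 82.2 13.8 -89.9
dxyz [ 0.02 -0.    2.28] roll None
```

View pics/w4.png

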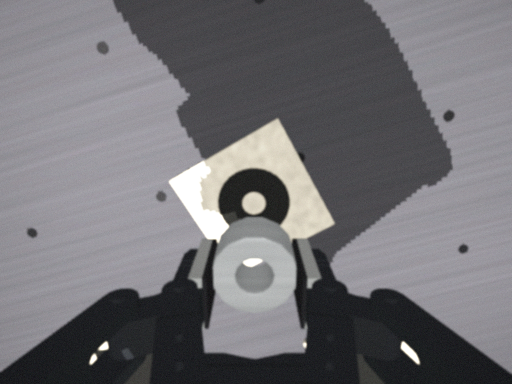

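```bash
python3 - <<'E'
from h import *
s=pose(); c=cam("wrist",s)
print(toworld(c,[254,203],.004)*1000,toworld(c,[255,271],.0965)*1000)
E
```

```text
t 7.07 tcp mm [422.6 261.8  93.4] toolx deg 163.9 tooly deg 73.9 gap 0.414 F [ 0.3 -0.1 -1. ]
[[421.77748685 260.2757253 ]] [[419.91297855 261.24383654]]
```

Emit:
send_rows(plan=[{"dx":0,"dy":0,"dz":0.6,"roll":0,"fingers":-1},{"dx":0,"dy":0,"dz":1.2,"roll":0,"fingers":-1},{"dx":0,"dy":0,"dz":1.7,"roll":0,"fingers":-1},{"dx":0,"dy":0,"dz":2.1,"roll":0,"fingers":-1},{"dx":0,"dy":0,"dz":2.2,"roll":0,"fingers":-1}])

```text
time: 7.48
tool_pos: [0.4218, 0.2615, 0.0258]
eef_rot: [0.14, 0.99, -0.0, -0.001]
wrist_force: [-1.3, 0.3, -2.0]
finger_gap: 0.419
gripper_force: 50.3
```

Emit:
send_rows(plan=[{"dx":0,"dy":0,"dz":0.04,"roll":0,"fingers":-1},{"dx":0,"dy":0,"dz":0.08,"roll":0,"fingers":-1},{"dx":0,"dy":0,"dz":0.08,"roll":0,"fingers":-1},{"dx":0,"dy":0,"dz":0.08,"roll":0,"fingers":-1},{"dx":0,"dy":0,"dz":0.08,"roll":0,"fingers":-1}])

```text
time: 7.9
tool_pos: [0.4225, 0.262, 0.0251]
eef_rot: [0.139, 0.99, 0.0, 0.0]
wrist_force: [0.1, -0.8, -1.5]
finger_gap: 0.411
gripper_force: 50.3
```

Emit:
send_rows(plan=[{"dx":0,"dy":0,"dz":0.03,"roll":0,"fingers":-1},{"dx":0,"dy":0,"dz":0.06,"roll":0,"fingers":-1},{"dx":0,"dy":0,"dz":0.06,"roll":0,"fingers":-1},{"dx":0,"dy":0,"dz":0.06,"roll":0,"fingers":-1},{"dx":0,"dy":0,"dz":0.06,"roll":0,"fingers":-1}])

```text
time: 8.32
tool_pos: [0.4226, 0.262, 0.0247]
eef_rot: [0.139, 0.99, 0.0, 0.0]
wrist_force: [-7.6, -5.3, 29.9]
finger_gap: 0.415
gripper_force: 54.0
```

Emit:
send_rows(plan=[{"dx":0,"dy":0,"dz":0,"roll":0,"fingers":-0.1},{"dx":0,"dy":0,"dz":0,"roll":0,"fingers":0.0},{"dx":0,"dy":0,"dz":0,"roll":0,"fingers":0.3},{"dx":0,"dy":0,"dz":0,"roll":0,"fingers":0.6},{"dx":0,"dy":0,"dz":0,"roll":0,"fingers":0.6}])

```text
time: 8.73
tool_pos: [0.4222, 0.2618, 0.0226]
eef_rot: [0.139, 0.99, -0.0, -0.0]
wrist_force: [0.3, -0.7, 0.2]
finger_gap: 0.798
gripper_force: 0.0
```

Emit:
send_rows(plan=[{"dx":0,"dy":0,"dz":-0.5,"roll":0,"fingers":0.8},{"dx":0,"dy":0,"dz":-1.2,"roll":0,"fingers":1},{"dx":0,"dy":0,"dz":-2.2,"roll":0,"fingers":1},{"dx":0,"dy":0,"dz":-3.4,"roll":0,"fingers":1},{"dx":0,"dy":0,"dz":-4.0,"roll":0,"fingers":1}])

```text
time: 9.15
tool_pos: [0.423, 0.2623, 0.1459]
eef_rot: [0.139, 0.99, 0.001, 0.001]
wrist_force: [1.1, -0.7, -0.3]
finger_gap: 1.004
gripper_force: 0.0
```

```bash
python3 - <<'E'
from h import *
s=pose(); c=cam("wrist",s)
im=eyes.snapshot("wrist"); cv2.imwrite("pics/w5.png",im[:,:,::-1])
for d in finder.trace("wrist","collar")[:2]:
    ct=max(cv2.findContours(d["mask"].astype(np.uint8),0,1)[0],key=cv2.contourArea)[:,0]
    print(d["confidence"],d["bbox"],*rect(toworld(c,ct,.028)))
# clamp at (539.7,-90.9) long axis -39 -> grip along 51
go(s,539.7,-90.9,145,51)
E
```

```text
t 9.15 tcp mm [423.  262.3 145.9] toolx deg 164.0 tooly deg 74.0 gap 1.004 F [ 1.1 -0.7 -0.3]
0.74 [296.0, 284.7, 71.0, 80.1] [563.4 295.3] 80.0 50.0 6.4
0.7 [229.6, 161.8, 50.4, 50.2] [420.4 261.4] 41.2 37.3 -16.1
dxyz [ -6.99 -10.24   0.03] roll 23.0
```

Emit:
send_rows(plan=[{"dx":-0.5,"dy":-0.74,"dz":0,"roll":0,"fingers":1},{"dx":-1.1,"dy":-1.63,"dz":0,"roll":0,"fingers":1},{"dx":-1.7,"dy":-2.5,"dz":0,"roll":0,"fingers":1},{"dx":-2.3,"dy":-3.4,"dz":0,"roll":0,"fingers":1},{"dx":-3.0,"dy":-4.4,"dz":0,"roll":0,"fingers":1}])

```text
time: 9.67
tool_pos: [0.4718, 0.1089, 0.1416]
eef_rot: [0.139, 0.99, -0.0, -0.001]
wrist_force: [1.2, 0.5, 0.1]
finger_gap: 1.004
gripper_force: 0.0
```

Emit:
send_rows(plan=[{"dx":-0.7,"dy":-1.0,"dz":0,"roll":0,"fingers":1},{"dx":-1.4,"dy":-2.0,"dz":0,"roll":0,"fingers":1},{"dx":-2.1,"dy":-3.0,"dz":0,"roll":0,"fingers":1},{"dx":-2.6,"dy":-3.9,"dz":0,"roll":0,"fingers":1},{"dx":-3.0,"dy":-4.4,"dz":0,"roll":0,"fingers":1}])

```text
time: 10.08
tool_pos: [0.5221, -0.0444, 0.1414]
eef_rot: [0.14, 0.99, -0.0, -0.001]
wrist_force: [-0.0, 0.8, 0.2]
finger_gap: 1.0
gripper_force: 0.0
```

Emit:
send_rows(plan=[{"dx":-0.5,"dy":-0.7,"dz":0,"roll":6,"fingers":1},{"dx":-0.8,"dy":-1.2,"dz":0,"roll":13,"fingers":1},{"dx":-0.99,"dy":-1.44,"dz":0,"roll":19,"fingers":1},{"dx":-0.99,"dy":-1.44,"dz":0,"roll":23,"fingers":1},{"dx":-0.99,"dy":-1.44,"dz":0,"roll":23,"fingers":1}])

```text
time: 10.5
tool_pos: [0.5385, -0.0918, 0.1413]
eef_rot: [0.336, 0.942, -0.0, -0.001]
wrist_force: [-0.0, 0.1, -0.1]
finger_gap: 1.002
gripper_force: 0.0
```

Emit:
send_rows(plan=[{"dx":0,"dy":0,"dz":0,"roll":0,"fingers":1},{"dx":0,"dy":0,"dz":0,"roll":0,"fingers":1},{"dx":0,"dy":0,"dz":0,"roll":0,"fingers":1},{"dx":0,"dy":0,"dz":0,"roll":0,"fingers":1},{"dx":0,"dy":0,"dz":0,"roll":0,"fingers":1}])

```text
time: 10.92
tool_pos: [0.5389, -0.0911, 0.1427]
eef_rot: [0.334, 0.943, 0.0, -0.0]
wrist_force: [0.7, -0.5, 0.3]
finger_gap: 1.004
gripper_force: 0.0
```

```bash
python3 - <<'E'
from h import *
s=pose(); c=cam("wrist",s)
im=eyes.snapshot("wrist"); cv2.imwrite("pics/w6.png",im[:,:,::-1])
for q in("clamp_bar","square_housing"):
  for d in finder.trace("wrist",q)[:2]:
    ct=max(cv2.findContours(d["mask"].astype(np.uint8),0,1)[0],key=cv2.contourArea)[:,0]
    print(q,d["confidence"],d["bbox"],*rect(toworld(c,ct,.082 if q[0]=="c" else .058)))
go(s,539.7,-90.9,79,51)
E
```

```text
t 10.92 tcp mm [538.9 -91.1 142.7] toolx deg 141.0 tooly deg 51.0 gap 1.004 F [ 0.7 -0.5  0.3]
clamp_bar 0.62 [232.3, 175.7, 49.9, 77.0] [539.1 -89.3] 48.9 26.3 -39.0
square_housing 0.92 [45.8, 50.5, 121.7, 110.5] [ 429.9 -121.6] 58.6 52.5 85.1
square_housing 0.92 [313.7, 352.3, 34.0, 19.8] [ 676.6 -127.8] 31.3 13.2 24.5
dxyz [-0.02  0.02  2.12] roll 0.0
```

View pics/w6.png

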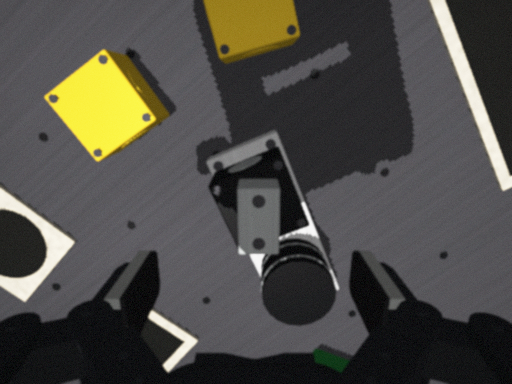

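Emit:
send_rows(plan=[{"dx":-0.07,"dy":0,"dz":0.5,"roll":0,"fingers":1},{"dx":-0.07,"dy":0,"dz":1.1,"roll":0,"fingers":1},{"dx":-0.07,"dy":0,"dz":1.7,"roll":0,"fingers":1},{"dx":-0.07,"dy":0,"dz":2.1,"roll":0,"fingers":0.5},{"dx":-0.07,"dy":0,"dz":2.1,"roll":0,"fingers":0.2}])

```text
time: 11.48
tool_pos: [0.5393, -0.0924, 0.0775]
eef_rot: [0.334, 0.943, -0.0, -0.002]
wrist_force: [-0.1, 1.2, -0.8]
finger_gap: 0.749
gripper_force: 0.0
```

Emit:
send_rows(plan=[{"dx":0,"dy":0,"dz":0,"roll":0,"fingers":0},{"dx":0,"dy":0,"dz":0,"roll":0,"fingers":-0.3},{"dx":0,"dy":0,"dz":0,"roll":0,"fingers":-0.6},{"dx":0,"dy":0,"dz":0,"roll":0,"fingers":-1},{"dx":0,"dy":0,"dz":0,"roll":0,"fingers":-1}])

```text
time: 11.9
tool_pos: [0.5414, -0.0928, 0.081]
eef_rot: [0.334, 0.943, 0.0, 0.001]
wrist_force: [0.0, -0.1, 6.8]
finger_gap: 0.287
gripper_force: 50.6
```

Emit:
send_rows(plan=[{"dx":0,"dy":0,"dz":0,"roll":0,"fingers":-1},{"dx":0,"dy":0,"dz":0,"roll":0,"fingers":-1},{"dx":0,"dy":0,"dz":0,"roll":0,"fingers":-1},{"dx":0,"dy":0,"dz":0,"roll":0,"fingers":-1},{"dx":0,"dy":0,"dz":0,"roll":0,"fingers":-1}])

```text
time: 12.32
tool_pos: [0.5414, -0.0928, 0.081]
eef_rot: [0.334, 0.943, 0.0, 0.001]
wrist_force: [-0.1, 0.9, 6.8]
finger_gap: 0.288
gripper_force: 50.6
```

Emit:
send_rows(plan=[{"dx":0,"dy":0,"dz":-0.1,"roll":0,"fingers":-1},{"dx":0,"dy":0,"dz":-0.3,"roll":0,"fingers":-1},{"dx":0,"dy":0,"dz":-0.6,"roll":0,"fingers":-1},{"dx":0,"dy":0,"dz":-1.2,"roll":0,"fingers":-1},{"dx":0,"dy":0,"dz":-1.8,"roll":0,"fingers":-1}])

```text
time: 12.73
tool_pos: [0.5402, -0.0926, 0.1346]
eef_rot: [0.334, 0.943, -0.0, -0.001]
wrist_force: [0.8, 0.1, -1.1]
finger_gap: 0.292
gripper_force: 49.5
```

```bash
python3 - <<'E'
from h import *
s=pose(); go(s,585.4,312.7,133,95.8)
E
```

```text
t 12.73 tcp mm [540.2 -92.6 134.6] toolx deg 141.0 tooly deg 51.0 gap 0.292 F [ 0.8  0.1 -1.1]
dxyz [ 7.34 11.44  0.06] roll -44.8
```

Emit:
send_rows(plan=[{"dx":0.4,"dy":0.62,"dz":0,"roll":0,"fingers":-1},{"dx":0.9,"dy":1.4,"dz":0,"roll":0,"fingers":-1},{"dx":1.5,"dy":2.34,"dz":0,"roll":0,"fingers":-1},{"dx":2.1,"dy":3.27,"dz":0,"roll":0,"fingers":-1},{"dx":2.7,"dy":4.21,"dz":0,"roll":0,"fingers":-1}])

```text
time: 13.15
tool_pos: [0.5571, 0.0578, 0.1346]
eef_rot: [0.334, 0.942, 0.0, 0.0]
wrist_force: [0.1, -0.8, -2.4]
finger_gap: 0.292
gripper_force: 49.6
```

Emit:
send_rows(plan=[{"dx":0.6,"dy":0.94,"dz":0,"roll":0,"fingers":-1},{"dx":1.2,"dy":1.87,"dz":0,"roll":0,"fingers":-1},{"dx":1.8,"dy":2.8,"dz":0,"roll":0,"fingers":-1},{"dx":2.4,"dy":3.74,"dz":0,"roll":0,"fingers":-1},{"dx":2.9,"dy":4.52,"dz":0,"roll":0,"fingers":-1}])

```text
time: 13.57
tool_pos: [0.5749, 0.2188, 0.1346]
eef_rot: [0.334, 0.943, 0.0, 0.0]
wrist_force: [0.1, 0.5, -1.9]
finger_gap: 0.29
gripper_force: 49.6
```

Emit:
send_rows(plan=[{"dx":0.5,"dy":0.78,"dz":0,"roll":-7,"fingers":-1},{"dx":1.0,"dy":1.55,"dz":0,"roll":-14,"fingers":-1},{"dx":1.4,"dy":2.2,"dz":0,"roll":-21,"fingers":-1},{"dx":1.7,"dy":2.65,"dz":0,"roll":-28,"fingers":-1},{"dx":1.74,"dy":2.71,"dz":0,"roll":-35,"fingers":-1}])

```text
time: 13.98
tool_pos: [0.5854, 0.3154, 0.1344]
eef_rot: [0.031, 1.0, 0.0, 0.0]
wrist_force: [0.3, 0.6, -1.7]
finger_gap: 0.292
gripper_force: 49.6
```

Emit:
send_rows(plan=[{"dx":0,"dy":0,"dz":0.3,"roll":-6,"fingers":-1},{"dx":0,"dy":0,"dz":0.8,"roll":-9.8,"fingers":-1},{"dx":0,"dy":0,"dz":1.2,"roll":-9.8,"fingers":-1},{"dx":0,"dy":0,"dz":1.4,"roll":-9.8,"fingers":-1},{"dx":0,"dy":0,"dz":1.4,"roll":-9.8,"fingers":-1}])

```text
time: 14.4
tool_pos: [0.5849, 0.3122, 0.0903]
eef_rot: [-0.049, 0.999, -0.0, -0.001]
wrist_force: [0.1, -0.1, -1.7]
finger_gap: 0.293
gripper_force: 49.6
```

```bash
python3 - <<'E'
from h import *
s=pose(); go(s,585.4,312.7,27.2,95.8)
c=cam("wrist",s); im=eyes.snapshot("wrist"); cv2.imwrite("pics/w7.png",im[:,:,::-1])
for d in finder.landmark_of("wrist","clamp_tile")[:2]: print(d, toworld(c,d["centre"],.004)*1000)
for d in finder.trace("wrist","clamp_tile")[:1]:
    ct=max(cv2.findContours(d["mask"].astype(np.uint8),0,1)[0],key=cv2.contourArea)[:,0]
    print(*rect(toworld(c,ct,.004)))
E
```

```text
t 14.4 tcp mm [584.9 312.2  90.3] toolx deg -174.4 tooly deg 95.6 gap 0.293 F [ 0.1 -0.1 -1.7]
dxyz [-0.02  0.02  2.1 ] roll -0.2
{'centre': [255.3, 207.1], 'confidence': 0.76} [[585.58400128 311.18028762]]
[580.6 310.7] 84.1 76.8 -84.4
```

View pics/w7.png

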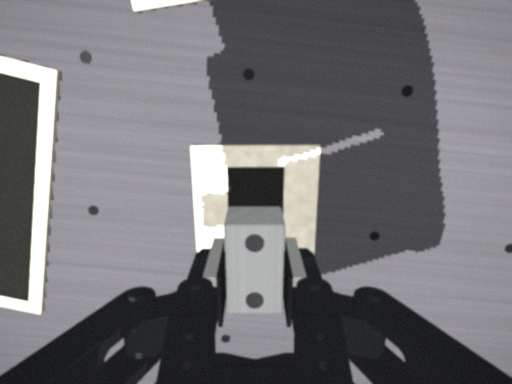

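Emit:
send_rows(plan=[{"dx":0,"dy":0,"dz":0.6,"roll":0,"fingers":-1},{"dx":0,"dy":0,"dz":1.2,"roll":0,"fingers":-1},{"dx":0,"dy":0,"dz":1.7,"roll":0,"fingers":-1},{"dx":0,"dy":0,"dz":2.0,"roll":0,"fingers":-1},{"dx":0,"dy":0,"dz":2.0,"roll":0,"fingers":-1}])

```text
time: 14.97
tool_pos: [0.5848, 0.3122, 0.0299]
eef_rot: [-0.05, 0.999, -0.001, -0.001]
wrist_force: [-0.0, -0.2, -3.6]
finger_gap: 0.291
gripper_force: 49.6
```

Emit:
send_rows(plan=[{"dx":0,"dy":0,"dz":0.03,"roll":0,"fingers":-1},{"dx":0,"dy":0,"dz":0.06,"roll":0,"fingers":-1},{"dx":0,"dy":0,"dz":0.09,"roll":0,"fingers":-1},{"dx":0,"dy":0,"dz":0.09,"roll":0,"fingers":-1},{"dx":0,"dy":0,"dz":0.09,"roll":0,"fingers":-1}])

```text
time: 15.38
tool_pos: [0.5859, 0.3127, 0.0295]
eef_rot: [-0.05, 0.999, 0.0, 0.0]
wrist_force: [-0.3, 0.3, -2.4]
finger_gap: 0.293
gripper_force: 49.6
```

Emit:
send_rows(plan=[{"dx":0,"dy":0,"dz":0.03,"roll":0,"fingers":-1},{"dx":0,"dy":0,"dz":0.06,"roll":0,"fingers":-1},{"dx":0,"dy":0,"dz":0.08,"roll":0,"fingers":-1},{"dx":0,"dy":0,"dz":0.08,"roll":0,"fingers":-1},{"dx":0,"dy":0,"dz":0.08,"roll":0,"fingers":-1}])

```text
time: 15.8
tool_pos: [0.5857, 0.3126, 0.027]
eef_rot: [-0.05, 0.999, 0.0, 0.0]
wrist_force: [-3.2, -0.9, 4.7]
finger_gap: 0.293
gripper_force: 50.3
```

Emit:
send_rows(plan=[{"dx":0,"dy":0,"dz":0.02,"roll":0,"fingers":-1},{"dx":0,"dy":0,"dz":0.03,"roll":0,"fingers":-1},{"dx":0,"dy":0,"dz":0.03,"roll":0,"fingers":-0.3},{"dx":0,"dy":0,"dz":0.03,"roll":0,"fingers":-0.1},{"dx":0,"dy":0,"dz":0.03,"roll":0,"fingers":0.3}])

```text
time: 16.22
tool_pos: [0.5857, 0.3126, 0.0256]
eef_rot: [-0.05, 0.999, 0.0, 0.0]
wrist_force: [0.6, 0.3, 0.7]
finger_gap: 0.576
gripper_force: 0.0
```

Emit:
send_rows(plan=[{"dx":0,"dy":0,"dz":0,"roll":0,"fingers":0.4},{"dx":0,"dy":0,"dz":-0.4,"roll":0,"fingers":0.8},{"dx":0,"dy":0,"dz":-1.2,"roll":0,"fingers":1},{"dx":0,"dy":0,"dz":-2.4,"roll":0,"fingers":1},{"dx":0,"dy":0,"dz":-3.5,"roll":0,"fingers":1}])

```text
time: 16.63
tool_pos: [0.5854, 0.3125, 0.1326]
eef_rot: [-0.05, 0.999, -0.0, -0.0]
wrist_force: [1.5, 0.0, 0.6]
finger_gap: 1.0
gripper_force: 0.0
```

```bash
python3 - <<'E'
from h import *
s=pose(); c=cam("wrist",s)
im=eyes.snapshot("wrist")
for d in finder.trace("wrist","clamp_bar")[:2]:
    ct=max(cv2.findContours(d["mask"].astype(np.uint8),0,1)[0],key=cv2.contourArea)[:,0]
    print(d["confidence"],d["bbox"],*rect(toworld(c,ct,.028)))
go(s,613.5,-109.5,130,74)
E
```

```text
t 16.63 tcp mm [585.4 312.5 132.6] toolx deg -174.2 tooly deg 95.8 gap 1.0 F [1.5 0.  0.6]
0.75 [232.7, 157.8, 40.4, 64.0] [581.5 310.7] 47.2 25.6 6.4
dxyz [  0.48 -14.09   0.09] roll 21.8
```

Emit:
send_rows(plan=[{"dx":0.03,"dy":-0.9,"dz":0,"roll":0,"fingers":1},{"dx":0.07,"dy":-2.0,"dz":0,"roll":0,"fingers":1},{"dx":0.1,"dy":-3.2,"dz":0,"roll":0,"fingers":1},{"dx":0.15,"dy":-4.4,"dz":0,"roll":0,"fingers":1},{"dx":0.2,"dy":-5.5,"dz":0,"roll":0,"fingers":1}])

```text
time: 17.15
tool_pos: [0.596, 0.146, 0.131]
eef_rot: [-0.05, 0.999, -0.0, 0.0]
wrist_force: [1.3, 0.9, 0.7]
finger_gap: 1.0
gripper_force: 0.0
```

Emit:
send_rows(plan=[{"dx":0.03,"dy":-1.1,"dz":0,"roll":0,"fingers":1},{"dx":0.07,"dy":-2.2,"dz":0,"roll":0,"fingers":1},{"dx":0.1,"dy":-3.3,"dz":0,"roll":0,"fingers":1},{"dx":0.15,"dy":-4.4,"dz":0,"roll":0,"fingers":1},{"dx":0.2,"dy":-5.5,"dz":0,"roll":0,"fingers":1}])

```text
time: 17.57
tool_pos: [0.6067, -0.0185, 0.131]
eef_rot: [-0.05, 0.999, -0.0, 0.0]
wrist_force: [0.6, 0.7, 0.6]
finger_gap: 0.995
gripper_force: 0.0
```

Emit:
send_rows(plan=[{"dx":0.03,"dy":-1.1,"dz":0,"roll":6,"fingers":1},{"dx":0.07,"dy":-2.1,"dz":0,"roll":13,"fingers":1},{"dx":0.08,"dy":-2.8,"dz":0,"roll":19,"fingers":1},{"dx":0.08,"dy":-3.09,"dz":0,"roll":21.8,"fingers":1},{"dx":0.08,"dy":-3.09,"dz":0,"roll":21.8,"fingers":1}])

```text
time: 17.98
tool_pos: [0.6137, -0.1115, 0.1308]
eef_rot: [0.142, 0.99, -0.0, 0.0]
wrist_force: [0.1, 0.6, 0.9]
finger_gap: 0.998
gripper_force: 0.0
```

Emit:
send_rows(plan=[{"dx":0,"dy":0,"dz":0,"roll":0,"fingers":1},{"dx":0,"dy":0,"dz":0,"roll":0,"fingers":1},{"dx":0,"dy":0,"dz":0,"roll":0,"fingers":1},{"dx":0,"dy":0,"dz":0,"roll":0,"fingers":1},{"dx":0,"dy":0,"dz":0,"roll":0,"fingers":1}])

```text
time: 18.4
tool_pos: [0.6138, -0.1087, 0.1307]
eef_rot: [0.139, 0.99, 0.0, -0.0]
wrist_force: [-0.4, -0.1, -0.7]
finger_gap: 1.001
gripper_force: 0.0
```

```bash
python3 - <<'E'
from h import *
s=pose(); c=cam("wrist",s)
im=eyes.snapshot("wrist"); cv2.imwrite("pics/w8.png",im[:,:,::-1])
for q in("round_housing","square_housing"):
  for d in finder.trace("wrist",q)[:2]:
    ct=max(cv2.findContours(d["mask"].astype(np.uint8),0,1)[0],key=cv2.contourArea)[:,0]
    print(q,d["confidence"],d["bbox"],*rect(toworld(c,ct,.058)))
go(s,613.5,-109.5,46,74)
E
```

```text
t 18.4 tcp mm [ 613.8 -108.7  130.7] toolx deg 164.0 tooly deg 74.0 gap 1.001 F [-0.4 -0.1 -0.7]
round_housing 0.66 [211.3, 157.4, 86.1, 95.9] [ 610.1 -108.5] 62.7 55.2 -28.7
square_housing 0.95 [190.0, 300.2, 89.3, 64.1] [ 697.1 -150.3] 65.9 53.4 77.2
square_housing 0.93 [205.6, 40.9, 98.3, 97.9] [540.9 -89.6] 53.6 52.8 74.1
dxyz [ 0.   -0.03  2.82] roll 0.0
```

View pics/w8.png

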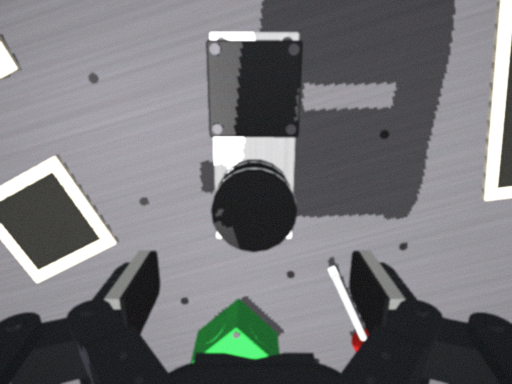

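Emit:
send_rows(plan=[{"dx":0,"dy":-0.02,"dz":0.6,"roll":0,"fingers":1},{"dx":0,"dy":-0.02,"dz":1.3,"roll":0,"fingers":1},{"dx":0,"dy":-0.02,"dz":2.0,"roll":0,"fingers":1},{"dx":0,"dy":-0.02,"dz":2.6,"roll":0,"fingers":1},{"dx":0,"dy":-0.02,"dz":2.8,"roll":0,"fingers":1}])

```text
time: 18.97
tool_pos: [0.6123, -0.1096, 0.0441]
eef_rot: [0.139, 0.99, 0.0, -0.002]
wrist_force: [-0.1, 0.7, -0.2]
finger_gap: 0.998
gripper_force: 0.0
```

Emit:
send_rows(plan=[{"dx":0,"dy":0,"dz":0,"roll":0,"fingers":0.6},{"dx":0,"dy":0,"dz":0,"roll":0,"fingers":0.4},{"dx":0,"dy":0,"dz":0,"roll":0,"fingers":0.2},{"dx":0,"dy":0,"dz":0,"roll":0,"fingers":-1},{"dx":0,"dy":0,"dz":0,"roll":0,"fingers":-1}])

```text
time: 19.38
tool_pos: [0.6145, -0.1102, 0.0483]
eef_rot: [0.139, 0.99, -0.0, 0.001]
wrist_force: [-0.7, 0.1, 6.9]
finger_gap: 0.638
gripper_force: 53.6
```

Emit:
send_rows(plan=[{"dx":0,"dy":0,"dz":0,"roll":0,"fingers":-1},{"dx":0,"dy":0,"dz":0,"roll":0,"fingers":-1},{"dx":0,"dy":0,"dz":0,"roll":0,"fingers":-1},{"dx":0,"dy":0,"dz":0,"roll":0,"fingers":-1},{"dx":0,"dy":0,"dz":0,"roll":0,"fingers":-1}])

```text
time: 19.8
tool_pos: [0.6145, -0.1102, 0.0483]
eef_rot: [0.139, 0.99, -0.0, 0.001]
wrist_force: [-1.2, 1.3, 6.4]
finger_gap: 0.634
gripper_force: 53.6
```

Emit:
send_rows(plan=[{"dx":0,"dy":0,"dz":-0.1,"roll":0,"fingers":-1},{"dx":0,"dy":0,"dz":-0.4,"roll":0,"fingers":-1},{"dx":0,"dy":0,"dz":-0.9,"roll":0,"fingers":-1},{"dx":0,"dy":0,"dz":-1.7,"roll":0,"fingers":-1},{"dx":0,"dy":0,"dz":-2.6,"roll":0,"fingers":-1}])

```text
time: 20.22
tool_pos: [0.6128, -0.1098, 0.1251]
eef_rot: [0.139, 0.99, 0.0, -0.001]
wrist_force: [0.5, 0.2, -2.2]
finger_gap: 0.638
gripper_force: 53.4
```

```bash
python3 - <<'E'
from h import *
s=pose(); go(s,443.9,-294.7,124)
E
```

```text
t 20.22 tcp mm [ 612.8 -109.8  125.1] toolx deg 164.0 tooly deg 74.0 gap 0.638 F [ 0.5  0.2 -2.2]
dxyz [ 3.71 -7.48  0.05] roll None
```

Emit:
send_rows(plan=[{"dx":0.25,"dy":-0.5,"dz":0,"roll":0,"fingers":-1},{"dx":0.6,"dy":-1.2,"dz":0,"roll":0,"fingers":-1},{"dx":1.1,"dy":-2.2,"dz":0,"roll":0,"fingers":-1},{"dx":1.6,"dy":-3.2,"dz":0,"roll":0,"fingers":-1},{"dx":2.1,"dy":-4.2,"dz":0,"roll":0,"fingers":-1}])

```text
time: 20.63
tool_pos: [0.5171, -0.2144, 0.1253]
eef_rot: [0.139, 0.99, -0.0, 0.0]
wrist_force: [-0.3, -1.5, -2.1]
finger_gap: 0.636
gripper_force: 53.5
```

Emit:
send_rows(plan=[{"dx":0.5,"dy":-1.0,"dz":0,"roll":0,"fingers":-1},{"dx":1.0,"dy":-2.0,"dz":0,"roll":0,"fingers":-1},{"dx":1.4,"dy":-2.8,"dz":0,"roll":0,"fingers":-1},{"dx":1.61,"dy":-3.28,"dz":0,"roll":0,"fingers":-1},{"dx":1.61,"dy":-3.28,"dz":0.2,"roll":0,"fingers":-1}])

```text
time: 21.05
tool_pos: [0.4433, -0.2973, 0.1201]
eef_rot: [0.141, 0.99, -0.001, 0.001]
wrist_force: [0.6, 0.2, -3.3]
finger_gap: 0.64
gripper_force: 53.5
```

Emit:
send_rows(plan=[{"dx":0,"dy":0,"dz":0.4,"roll":0,"fingers":-1},{"dx":0,"dy":0,"dz":0.8,"roll":0,"fingers":-1},{"dx":0,"dy":0,"dz":0.8,"roll":0,"fingers":-1},{"dx":0,"dy":0,"dz":0.8,"roll":0,"fingers":-1},{"dx":0,"dy":0,"dz":0.8,"roll":0,"fingers":-1}])

```text
time: 21.47
tool_pos: [0.4451, -0.2948, 0.0953]
eef_rot: [0.139, 0.99, -0.0, 0.0]
wrist_force: [-0.1, 0.3, -3.0]
finger_gap: 0.638
gripper_force: 53.6
```

```bash
python3 - <<'E'
from h import *
s=pose(); go(s,443.9,-294.7,34.3)
c=cam("wrist",s); im=eyes.snapshot("wrist"); cv2.imwrite("pics/w9.png",im[:,:,::-1])
for d in finder.landmark_of("wrist","round_tile")[:2]: print(d, toworld(c,d["centre"],.004)*1000)
E
```

```text
t 21.47 tcp mm [ 445.1 -294.8   95.3] toolx deg 164.0 tooly deg 74.0 gap 0.638 F [-0.1  0.3 -3. ]
dxyz [ 0.04 -0.01  2.03] roll None
{'centre': [247.7, 200.4], 'confidence': 0.84} [[ 441.85131601 -300.27859745]]
```

View pics/w9.png

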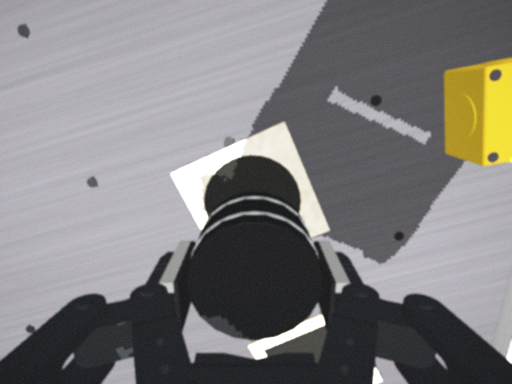

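```bash
python3 - <<'E'
from h import *
s=pose(); c=cam("wrist",s)
P=toworld(c,[[171,174],[328,232],[284,122]],.004)*1000
print(P,(P[0]+P[1])/2, toworld(c,[[205,200],[299,200],[252,155]],.004)*1000)
E
```

```text
t 21.57 tcp mm [ 445.1 -294.9   95.4] toolx deg 164.0 tooly deg 74.0 gap 0.642 F [-0.3 -0.8 -3.2]
[[ 409.28966348 -345.33034097]
 [ 480.93023953 -251.64900395]
 [ 396.80320504 -262.68183919]] [ 445.10995151 -298.48967246] [[ 433.41795361 -329.03691794]
 [ 451.50132855 -265.96767502]
 [ 411.9114424  -288.67105364]]
```

Emit:
send_rows(plan=[{"dx":0,"dy":-0.05,"dz":0.6,"roll":0,"fingers":-1},{"dx":0,"dy":-0.05,"dz":1.2,"roll":0,"fingers":-1},{"dx":0,"dy":-0.05,"dz":1.7,"roll":0,"fingers":-1},{"dx":0,"dy":-0.05,"dz":1.95,"roll":0,"fingers":-1},{"dx":0,"dy":-0.05,"dz":1.98,"roll":0,"fingers":-1}])

```text
time: 21.98
tool_pos: [0.444, -0.2961, 0.0347]
eef_rot: [0.139, 0.99, 0.0, -0.001]
wrist_force: [-0.1, 0.8, -1.9]
finger_gap: 0.641
gripper_force: 53.7
```

Emit:
send_rows(plan=[{"dx":0,"dy":0,"dz":0.02,"roll":0,"fingers":-1},{"dx":0,"dy":0,"dz":0.04,"roll":0,"fingers":-1},{"dx":0,"dy":0,"dz":0.06,"roll":0,"fingers":-1},{"dx":0,"dy":0,"dz":0.06,"roll":0,"fingers":-1},{"dx":0,"dy":0,"dz":0.06,"roll":0,"fingers":-1}])

```text
time: 22.4
tool_pos: [0.4446, -0.2967, 0.0343]
eef_rot: [0.139, 0.99, -0.0, 0.001]
wrist_force: [0.1, 0.6, 4.4]
finger_gap: 0.636
gripper_force: 54.1
```

Contact is made, so release and go back for the square housing.

Emit:
send_rows(plan=[{"dx":0,"dy":0,"dz":0,"roll":0,"fingers":0.4},{"dx":0,"dy":0,"dz":0,"roll":0,"fingers":0.7},{"dx":0,"dy":0,"dz":0,"roll":0,"fingers":1},{"dx":0,"dy":0,"dz":0,"roll":0,"fingers":1},{"dx":0,"dy":0,"dz":0,"roll":0,"fingers":1}])

```text
time: 22.82
tool_pos: [0.4442, -0.2964, 0.0335]
eef_rot: [0.139, 0.99, 0.0, -0.0]
wrist_force: [-0.4, -0.1, 0.6]
finger_gap: 1.003
gripper_force: 0.0
```

Emit:
send_rows(plan=[{"dx":0,"dy":0,"dz":-0.4,"roll":0,"fingers":1},{"dx":0,"dy":0,"dz":-1.0,"roll":0,"fingers":1},{"dx":0,"dy":0,"dz":-1.8,"roll":0,"fingers":1},{"dx":0,"dy":0,"dz":-2.6,"roll":0,"fingers":1},{"dx":0,"dy":0,"dz":-3.0,"roll":0,"fingers":1}])

```text
time: 23.23
tool_pos: [0.445, -0.2969, 0.1269]
eef_rot: [0.139, 0.99, -0.001, 0.001]
wrist_force: [0.1, -0.4, -0.3]
finger_gap: 1.001
gripper_force: 0.0
```

```bash
python3 - <<'E'
from h import *
s=pose(); c=cam("wrist",s)
im=eyes.snapshot("wrist")
for d in finder.trace("wrist","round_housing")[:2]:
    ct=max(cv2.findContours(d["mask"].astype(np.uint8),0,1)[0],key=cv2.contourArea)[:,0]
    print(d["confidence"],d["bbox"],*rect(toworld(c,ct,.044)))
go(s,541,-89.5,124,74)
E
```

```text
t 23.23 tcp mm [ 445.  -296.9  126.9] toolx deg 164.0 tooly deg 74.0 gap 1.001 F [ 0.1 -0.4 -0.3]
0.63 [216.7, 151.9, 77.0, 92.8] [ 440.  -297.2] 62.4 54.4 -13.9
dxyz [-1.17  7.53  0.09] roll -0.0
```

Emit:
send_rows(plan=[{"dx":-0.1,"dy":0.7,"dz":0,"roll":0,"fingers":1},{"dx":-0.3,"dy":1.6,"dz":0,"roll":0,"fingers":1},{"dx":-0.4,"dy":2.6,"dz":0,"roll":0,"fingers":1},{"dx":-0.5,"dy":3.6,"dz":0,"roll":0,"fingers":1},{"dx":-0.7,"dy":4.6,"dz":0,"roll":0,"fingers":1}])

```text
time: 23.75
tool_pos: [0.5021, -0.168, 0.1229]
eef_rot: [0.14, 0.99, 0.0, -0.001]
wrist_force: [0.9, 0.7, 0.3]
finger_gap: 1.0
gripper_force: 0.0
```

Emit:
send_rows(plan=[{"dx":-0.2,"dy":0.9,"dz":0,"roll":0,"fingers":1},{"dx":-0.3,"dy":1.8,"dz":0,"roll":0,"fingers":1},{"dx":-0.45,"dy":2.6,"dz":0,"roll":0,"fingers":1},{"dx":-0.47,"dy":2.93,"dz":0,"roll":0,"fingers":1},{"dx":-0.47,"dy":2.93,"dz":0,"roll":0,"fingers":1}])

```text
time: 24.17
tool_pos: [0.5405, -0.0873, 0.123]
eef_rot: [0.138, 0.99, 0.0, -0.0]
wrist_force: [0.2, 0.8, 0.3]
finger_gap: 0.995
gripper_force: 0.0
```

Emit:
send_rows(plan=[{"dx":0,"dy":0,"dz":0,"roll":0,"fingers":1},{"dx":0,"dy":0,"dz":0,"roll":0,"fingers":1},{"dx":0,"dy":0,"dz":0,"roll":0,"fingers":1},{"dx":0,"dy":0,"dz":0,"roll":0,"fingers":1},{"dx":0,"dy":0,"dz":0,"roll":0,"fingers":1}])

```text
time: 24.58
tool_pos: [0.5401, -0.0897, 0.1235]
eef_rot: [0.14, 0.99, -0.0, -0.0]
wrist_force: [-0.2, 0.6, 0.4]
finger_gap: 0.997
gripper_force: 0.0
```

```bash
python3 - <<'E'
from h import *
s=pose(); c=cam("wrist",s)
im=eyes.snapshot("wrist")
for q,z in(("square_housing",.058),("adapter_plate",.018)):
  for d in finder.trace("wrist",q)[:2]:
    ct=max(cv2.findContours(d["mask"].astype(np.uint8),0,1)[0],key=cv2.contourArea)[:,0]
    print(q,d["confidence"],d["bbox"],*rect(toworld(c,ct,z)))
go(s,541,-89.5,46,74)
E
```

```text
t 24.58 tcp mm [540.1 -89.7 123.5] toolx deg 163.9 tooly deg 73.9 gap 0.997 F [-0.2  0.6  0.4]
square_housing 0.74 [74.3, 1.6, 121.6, 98.2] [ 428.2 -124.9] 55.6 51.1 83.9
square_housing 0.63 [275.5, 0.7, 103.5, 70.5] [451.5 -25.6] 53.9 33.4 73.9
adapter_plate 0.93 [211.2, 145.9, 88.1, 176.0] [ 617.5 -111.6] 64.1 59.4 -15.9
adapter_plate 0.47 [1.9, 245.0, 100.9, 75.9] [ 572.4 -274.6] 82.8 50.8 -78.8
dxyz [-0.03  0.01  2.58] roll -0.1
```

Emit:
send_rows(plan=[{"dx":-0.02,"dy":0,"dz":0.5,"roll":0,"fingers":1},{"dx":-0.02,"dy":0,"dz":1.2,"roll":0,"fingers":1},{"dx":-0.02,"dy":0,"dz":1.9,"roll":0,"fingers":1},{"dx":-0.02,"dy":0,"dz":2.4,"roll":0,"fingers":1},{"dx":-0.02,"dy":0,"dz":2.56,"roll":0,"fingers":1}])

```text
time: 25.15
tool_pos: [0.5398, -0.0889, 0.0446]
eef_rot: [0.14, 0.99, 0.0, -0.002]
wrist_force: [-1.3, -0.8, -0.2]
finger_gap: 0.995
gripper_force: 0.0
```

Emit:
send_rows(plan=[{"dx":0,"dy":0,"dz":0,"roll":0,"fingers":0.6},{"dx":0,"dy":0,"dz":0,"roll":0,"fingers":0.4},{"dx":0,"dy":0,"dz":0,"roll":0,"fingers":0.2},{"dx":0,"dy":0,"dz":0,"roll":0,"fingers":-1},{"dx":0,"dy":0,"dz":0,"roll":0,"fingers":-1}])

```text
time: 25.57
tool_pos: [0.5417, -0.0893, 0.048]
eef_rot: [0.139, 0.99, -0.0, 0.001]
wrist_force: [-0.2, -0.2, 7.4]
finger_gap: 0.621
gripper_force: 54.0
```

Emit:
send_rows(plan=[{"dx":0,"dy":0,"dz":0,"roll":0,"fingers":-1},{"dx":0,"dy":0,"dz":0,"roll":0,"fingers":-1},{"dx":0,"dy":0,"dz":0,"roll":0,"fingers":-1},{"dx":0,"dy":0,"dz":0,"roll":0,"fingers":-1},{"dx":0,"dy":0,"dz":0,"roll":0,"fingers":-1}])

```text
time: 25.98
tool_pos: [0.5417, -0.0893, 0.048]
eef_rot: [0.139, 0.99, -0.0, 0.001]
wrist_force: [-2.0, 0.6, 7.5]
finger_gap: 0.622
gripper_force: 54.0
```

Emit:
send_rows(plan=[{"dx":0,"dy":0,"dz":-0.1,"roll":0,"fingers":-1},{"dx":0,"dy":0,"dz":-0.4,"roll":0,"fingers":-1},{"dx":0,"dy":0,"dz":-0.9,"roll":0,"fingers":-1},{"dx":0,"dy":0,"dz":-1.7,"roll":0,"fingers":-1},{"dx":0,"dy":0,"dz":-2.6,"roll":0,"fingers":-1}])

```text
time: 26.4
tool_pos: [0.5401, -0.0889, 0.1253]
eef_rot: [0.139, 0.99, 0.0, -0.001]
wrist_force: [0.4, -0.6, -1.4]
finger_gap: 0.62
gripper_force: 53.2
```

```bash
python3 - <<'E'
from h import *
s=pose(); go(s,594.2,-283.1,124,101); eyes.snapshot("wrist")
for d in finder.landmark_of("wrist","square_tile")[:2]: print(d, toworld(cam("wrist",s),d["centre"],.004)*1000)
E
```

```text
t 26.4 tcp mm [540.1 -88.9 125.3] toolx deg 164.0 tooly deg 74.0 gap 0.62 F [ 0.4 -0.6 -1.4]
dxyz [-3.52 -5.72  0.04] roll -27.0
{'centre': [63.4, 300.4], 'confidence': 0.84} [[ 590.51703118 -279.42328374]]
```

Emit:
send_rows(plan=[{"dx":-0.3,"dy":-0.5,"dz":0,"roll":0,"fingers":-1},{"dx":-0.7,"dy":-1.1,"dz":0,"roll":0,"fingers":-1},{"dx":-1.2,"dy":-1.9,"dz":0,"roll":0,"fingers":-1},{"dx":-1.7,"dy":-2.7,"dz":0,"roll":0,"fingers":-1},{"dx":-2.2,"dy":-3.5,"dz":0,"roll":0,"fingers":-1}])

```text
time: 26.92
tool_pos: [0.5752, -0.2093, 0.1243]
eef_rot: [0.139, 0.99, 0.0, -0.0]
wrist_force: [0.5, 1.0, -2.4]
finger_gap: 0.623
gripper_force: 53.3
```

Emit:
send_rows(plan=[{"dx":-0.5,"dy":-0.8,"dz":0,"roll":-6,"fingers":-1},{"dx":-0.9,"dy":-1.5,"dz":0,"roll":-12,"fingers":-1},{"dx":-1.2,"dy":-2.0,"dz":0,"roll":-18,"fingers":-1},{"dx":-1.32,"dy":-2.22,"dz":0,"roll":-24,"fingers":-1},{"dx":-1.32,"dy":-2.22,"dz":0.2,"roll":-27,"fingers":-1}])

```text
time: 27.33
tool_pos: [0.5952, -0.2852, 0.1189]
eef_rot: [-0.098, 0.995, -0.0, 0.0]
wrist_force: [-0.5, -0.3, -2.5]
finger_gap: 0.621
gripper_force: 53.4
```

Emit:
send_rows(plan=[{"dx":0,"dy":0,"dz":0.4,"roll":0,"fingers":-1},{"dx":0,"dy":0,"dz":0.8,"roll":0,"fingers":-1},{"dx":0,"dy":0,"dz":0.8,"roll":0,"fingers":-1},{"dx":0,"dy":0,"dz":0.8,"roll":0,"fingers":-1},{"dx":0,"dy":0,"dz":0.8,"roll":0,"fingers":-1}])

```text
time: 27.75
tool_pos: [0.5951, -0.2829, 0.0947]
eef_rot: [-0.095, 0.995, 0.0, -0.0]
wrist_force: [0.1, 0.0, -2.5]
finger_gap: 0.62
gripper_force: 53.3
```

```bash
python3 - <<'E'
from h import *
s=pose(); go(s,594.2,-283.1,34,101)
c=cam("wrist",s); im=eyes.snapshot("wrist"); cv2.imwrite("pics/w10.png",im[:,:,::-1])
for d in finder.landmark_of("wrist","square_tile")[:2]: print(d, toworld(c,d["centre"],.004)*1000)
E
```

```text
t 27.75 tcp mm [ 595.1 -282.9   94.7] toolx deg -169.1 tooly deg 100.9 gap 0.62 F [ 0.1  0.  -2.5]
dxyz [ 0.03 -0.    2.02] roll -0.1
{'centre': [253.5, 199.4], 'confidence': 0.74} [[ 592.10784194 -285.7031091 ]]
```

View pics/w10.png

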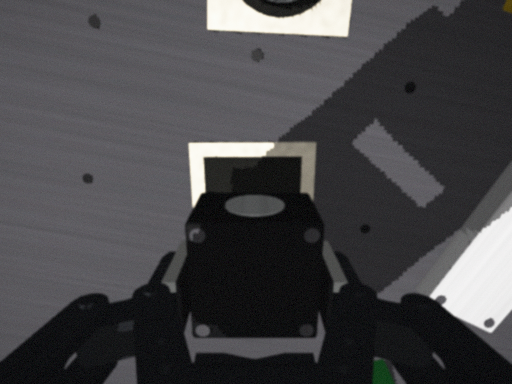

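Emit:
send_rows(plan=[{"dx":0.04,"dy":-0.03,"dz":0.6,"roll":0,"fingers":-1},{"dx":0.04,"dy":-0.03,"dz":1.2,"roll":0,"fingers":-1},{"dx":0.04,"dy":-0.03,"dz":1.7,"roll":0,"fingers":-1},{"dx":0.04,"dy":-0.03,"dz":1.95,"roll":0,"fingers":-1},{"dx":0.04,"dy":-0.03,"dz":1.97,"roll":0,"fingers":-1}])

```text
time: 28.27
tool_pos: [0.5938, -0.2841, 0.0347]
eef_rot: [-0.095, 0.995, 0.0, -0.0]
wrist_force: [0.3, -0.7, -2.9]
finger_gap: 0.623
gripper_force: 53.7
```

Emit:
send_rows(plan=[{"dx":0,"dy":0,"dz":0.02,"roll":0,"fingers":-1},{"dx":0,"dy":0,"dz":0.04,"roll":0,"fingers":-1},{"dx":0,"dy":0,"dz":0.06,"roll":0,"fingers":-1},{"dx":0,"dy":0,"dz":0.06,"roll":0,"fingers":-1},{"dx":0,"dy":0,"dz":0.06,"roll":0,"fingers":-1}])

```text
time: 28.68
tool_pos: [0.5941, -0.2844, 0.0341]
eef_rot: [-0.096, 0.995, -0.0, 0.0]
wrist_force: [0.2, 0.9, -2.3]
finger_gap: 0.622
gripper_force: 53.7
```

Emit:
send_rows(plan=[{"dx":0,"dy":0,"dz":0.03,"roll":0,"fingers":-1},{"dx":0,"dy":0,"dz":0.04,"roll":0,"fingers":-1},{"dx":0,"dy":0,"dz":0.04,"roll":0,"fingers":-1},{"dx":0,"dy":0,"dz":0.04,"roll":0,"fingers":0.4},{"dx":0,"dy":0,"dz":0.04,"roll":0,"fingers":0.7}])

```text
time: 29.1
tool_pos: [0.5943, -0.2845, 0.0331]
eef_rot: [-0.096, 0.995, -0.0, 0.0]
wrist_force: [0.0, 0.1, -0.2]
finger_gap: 0.821
gripper_force: 0.0
```

Emit:
send_rows(plan=[{"dx":0,"dy":0,"dz":0,"roll":0,"fingers":1},{"dx":0,"dy":0,"dz":0,"roll":0,"fingers":1},{"dx":0,"dy":0,"dz":0,"roll":0,"fingers":1},{"dx":0,"dy":0,"dz":-0.4,"roll":0,"fingers":1},{"dx":0,"dy":0,"dz":-1.0,"roll":0,"fingers":1}])

```text
time: 29.52
tool_pos: [0.5932, -0.2838, 0.0619]
eef_rot: [-0.096, 0.995, 0.001, -0.001]
wrist_force: [-0.6, 1.1, 0.0]
finger_gap: 1.0
gripper_force: 0.0
```

Emit:
send_rows(plan=[{"dx":0,"dy":0,"dz":-0.8,"roll":0,"fingers":1},{"dx":0,"dy":0,"dz":-1.6,"roll":0,"fingers":1},{"dx":0,"dy":0,"dz":-2.0,"roll":0,"fingers":1},{"dx":0,"dy":0,"dz":-2.0,"roll":0,"fingers":1},{"dx":0,"dy":0,"dz":-2.0,"roll":0,"fingers":1}])

```text
time: 29.93
tool_pos: [0.5941, -0.2843, 0.1229]
eef_rot: [-0.096, 0.995, -0.0, 0.0]
wrist_force: [-0.3, 0.1, -0.4]
finger_gap: 1.001
gripper_force: 0.0
```

```bash
python3 - <<'E'
from h import *
s=pose(); c=cam("wrist",s)
im=eyes.snapshot("wrist")
for d in finder.trace("wrist","square_housing")[:2]:
    ct=max(cv2.findContours(d["mask"].astype(np.uint8),0,1)[0],key=cv2.contourArea)[:,0]
    print(d["confidence"],d["bbox"],*rect(toworld(c,ct,.044)))
go(s,577,-99,124,74)
E
```

```text
t 29.93 tcp mm [ 594.1 -284.3  122.9] toolx deg -169.0 tooly deg 101.0 gap 1.001 F [-0.3  0.1 -0.4]
0.93 [211.8, 158.0, 87.2, 89.0] [ 589.5 -286.9] 61.3 53.5 11.0
0.78 [474.7, 1.5, 34.8, 33.4] [ 453.7 -174.7] 23.1 15.2 86.6
dxyz [-0.62  6.17 -0.04] roll 27.0
```

Square housing placed. Next, the plate.

Emit:
send_rows(plan=[{"dx":-0.1,"dy":0.8,"dz":0,"roll":0,"fingers":1},{"dx":-0.2,"dy":1.7,"dz":0,"roll":0,"fingers":1},{"dx":-0.3,"dy":2.6,"dz":0,"roll":0,"fingers":1},{"dx":-0.4,"dy":3.5,"dz":0,"roll":0,"fingers":1},{"dx":-0.4,"dy":4.2,"dz":0,"roll":0,"fingers":1}])

```text
time: 30.45
tool_pos: [0.5811, -0.1563, 0.1211]
eef_rot: [-0.096, 0.995, 0.001, -0.001]
wrist_force: [1.0, 0.2, -0.7]
finger_gap: 1.004
gripper_force: 0.0
```

Emit:
send_rows(plan=[{"dx":-0.1,"dy":0.8,"dz":0,"roll":6,"fingers":1},{"dx":-0.2,"dy":1.5,"dz":0,"roll":12,"fingers":1},{"dx":-0.22,"dy":1.97,"dz":0,"roll":18,"fingers":1},{"dx":-0.22,"dy":1.97,"dz":0,"roll":24,"fingers":1},{"dx":-0.22,"dy":1.97,"dz":0,"roll":27,"fingers":1}])

```text
time: 30.87
tool_pos: [0.5764, -0.0979, 0.1212]
eef_rot: [0.142, 0.99, 0.0, -0.001]
wrist_force: [-0.1, -0.5, -0.6]
finger_gap: 0.996
gripper_force: 0.0
```

Emit:
send_rows(plan=[{"dx":0,"dy":0,"dz":0,"roll":0,"fingers":1},{"dx":0,"dy":0,"dz":0,"roll":0,"fingers":1},{"dx":0,"dy":0,"dz":0,"roll":0,"fingers":1},{"dx":0,"dy":0,"dz":0,"roll":0,"fingers":1},{"dx":0,"dy":0,"dz":0,"roll":0,"fingers":1}])

```text
time: 31.28
tool_pos: [0.577, -0.0992, 0.1224]
eef_rot: [0.139, 0.99, 0.0, -0.0]
wrist_force: [-0.3, -0.0, -0.3]
finger_gap: 0.997
gripper_force: 0.0
```

```bash
python3 - <<'E'
from h import *
s=pose(); c=cam("wrist",s)
im=eyes.snapshot("wrist"); cv2.imwrite("pics/w11.png",im[:,:,::-1])
for d in finder.trace("wrist","adapter_plate")[:2]:
    ct=max(cv2.findContours(d["mask"].astype(np.uint8),0,1)[0],key=cv2.contourArea)[:,0]
    print(d["confidence"],d["bbox"],*rect(toworld(c,ct,.018)))
go(s,577,-99,20,74)
E
```

```text
t 31.28 tcp mm [577.  -99.2 122.4] toolx deg 164.0 tooly deg 74.0 gap 0.997 F [-0.3 -0.  -0.3]
0.75 [210.1, 91.3, 88.9, 194.8] [ 577.1 -100.1] 148.7 60.6 -16.0
0.32 [3.0, 205.3, 107.1, 102.7] [ 586.4 -265.4] 77.7 67.1 11.9
dxyz [0.   0.01 3.41] roll 0.0
```

View pics/w11.png

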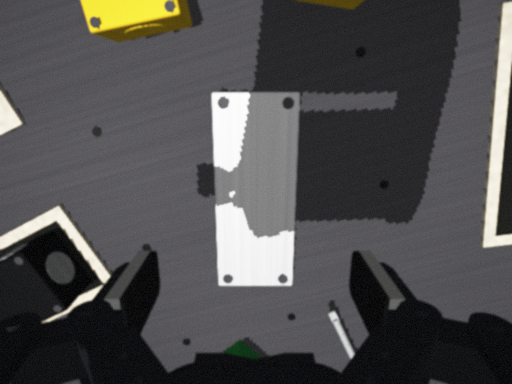

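Emit:
send_rows(plan=[{"dx":0,"dy":-0.02,"dz":0.7,"roll":0,"fingers":1},{"dx":0,"dy":-0.02,"dz":1.6,"roll":0,"fingers":1},{"dx":0,"dy":-0.02,"dz":2.5,"roll":0,"fingers":1},{"dx":0,"dy":-0.02,"dz":3.1,"roll":0,"fingers":1},{"dx":0,"dy":-0.02,"dz":3.3,"roll":0,"fingers":1}])

```text
time: 31.8
tool_pos: [0.5754, -0.0993, 0.0209]
eef_rot: [0.139, 0.99, 0.0, -0.002]
wrist_force: [0.1, 0.1, -0.1]
finger_gap: 1.0
gripper_force: 0.0
```

Emit:
send_rows(plan=[{"dx":0,"dy":0,"dz":0.03,"roll":0,"fingers":1},{"dx":0,"dy":0,"dz":0.06,"roll":0,"fingers":1},{"dx":0,"dy":0,"dz":0.1,"roll":0,"fingers":0.8},{"dx":0,"dy":0,"dz":0.13,"roll":0,"fingers":0.7},{"dx":0,"dy":0,"dz":0.15,"roll":0,"fingers":0.65}])

```text
time: 32.22
tool_pos: [0.5774, -0.0997, 0.0199]
eef_rot: [0.139, 0.99, -0.0, 0.001]
wrist_force: [0.6, 0.2, -0.8]
finger_gap: 0.824
gripper_force: 0.0
```

Emit:
send_rows(plan=[{"dx":0,"dy":0,"dz":0.03,"roll":0,"fingers":0.6},{"dx":0,"dy":0,"dz":0.06,"roll":0,"fingers":0.6},{"dx":0,"dy":0,"dz":0.09,"roll":0,"fingers":0.6},{"dx":0,"dy":0,"dz":0.1,"roll":0,"fingers":0.6},{"dx":0,"dy":0,"dz":0.1,"roll":0,"fingers":0.6}])

```text
time: 32.63
tool_pos: [0.5769, -0.0996, 0.016]
eef_rot: [0.139, 0.99, 0.0, -0.0]
wrist_force: [-0.3, 0.3, -0.8]
finger_gap: 0.798
gripper_force: 0.0
```

Emit:
send_rows(plan=[{"dx":0,"dy":0,"dz":0,"roll":0,"fingers":0.5},{"dx":0,"dy":0,"dz":0,"roll":0,"fingers":0.4},{"dx":0,"dy":0,"dz":0,"roll":0,"fingers":0.3},{"dx":0,"dy":0,"dz":0,"roll":0,"fingers":0},{"dx":0,"dy":0,"dz":0,"roll":0,"fingers":-1}], force=70)

```text
time: 33.05
tool_pos: [0.5771, -0.0994, 0.0168]
eef_rot: [0.139, 0.99, 0.0, 0.0]
wrist_force: [-3.7, 2.9, 8.0]
finger_gap: 0.678
gripper_force: 75.9
```

Emit:
send_rows(plan=[{"dx":0,"dy":0,"dz":0,"roll":0,"fingers":-1},{"dx":0,"dy":0,"dz":0,"roll":0,"fingers":-1},{"dx":0,"dy":0,"dz":0,"roll":0,"fingers":-1},{"dx":0,"dy":0,"dz":0,"roll":0,"fingers":-1},{"dx":0,"dy":0,"dz":0,"roll":0,"fingers":-1}])

```text
time: 33.47
tool_pos: [0.5771, -0.0994, 0.0168]
eef_rot: [0.14, 0.99, 0.0, 0.0]
wrist_force: [-2.3, 3.4, 8.8]
finger_gap: 0.679
gripper_force: 75.9
```

Emit:
send_rows(plan=[{"dx":0,"dy":0,"dz":-0.1,"roll":0,"fingers":-1},{"dx":0,"dy":0,"dz":-0.3,"roll":0,"fingers":-1},{"dx":0,"dy":0,"dz":-0.7,"roll":0,"fingers":-1},{"dx":0,"dy":0,"dz":-1.3,"roll":0,"fingers":-1},{"dx":0,"dy":0,"dz":-2.0,"roll":0,"fingers":-1}])

```text
time: 33.88
tool_pos: [0.5762, -0.0996, 0.0766]
eef_rot: [0.14, 0.99, 0.0, -0.001]
wrist_force: [0.1, 0.0, -3.7]
finger_gap: 0.682
gripper_force: 76.5
```

```bash
python3 - <<'E'
from h import *
s=pose(); go(s,592.1,126.1,77,81.5)
E
```

```text
t 33.88 tcp mm [576.2 -99.6  76.6] toolx deg 164.0 tooly deg 74.0 gap 0.682 F [ 0.1  0.  -3.7]
dxyz [ 1.57  7.38 -0.01] roll -7.5
```

Emit:
send_rows(plan=[{"dx":0.1,"dy":0.4,"dz":0,"roll":0,"fingers":-1},{"dx":0.2,"dy":1.0,"dz":0,"roll":0,"fingers":-1},{"dx":0.4,"dy":1.8,"dz":0,"roll":0,"fingers":-1},{"dx":0.6,"dy":2.7,"dz":0,"roll":0,"fingers":-1},{"dx":0.8,"dy":3.7,"dz":0,"roll":0,"fingers":-1}])

```text
time: 34.3
tool_pos: [0.584, 0.0149, 0.0758]
eef_rot: [0.14, 0.99, -0.0, -0.0]
wrist_force: [0.2, 0.3, -4.7]
finger_gap: 0.682
gripper_force: 76.6
```

Emit:
send_rows(plan=[{"dx":0.2,"dy":1.0,"dz":0,"roll":-1,"fingers":-1},{"dx":0.4,"dy":1.9,"dz":0,"roll":-3,"fingers":-1},{"dx":0.6,"dy":2.8,"dz":0,"roll":-5,"fingers":-1},{"dx":0.75,"dy":3.4,"dz":0,"roll":-7.5,"fingers":-1},{"dx":0.77,"dy":3.68,"dz":0,"roll":-7.5,"fingers":-1}])

```text
time: 34.72
tool_pos: [0.592, 0.1292, 0.0757]
eef_rot: [0.072, 0.997, 0.0, -0.0]
wrist_force: [-0.1, 0.0, -5.3]
finger_gap: 0.683
gripper_force: 76.6
```

Emit:
send_rows(plan=[{"dx":0,"dy":0,"dz":0,"roll":0,"fingers":-1},{"dx":0,"dy":0,"dz":0,"roll":0,"fingers":-1},{"dx":0,"dy":0,"dz":0,"roll":0,"fingers":-1},{"dx":0,"dy":0,"dz":0,"roll":0,"fingers":-1},{"dx":0,"dy":0,"dz":0,"roll":0,"fingers":-1}])

```text
time: 35.13
tool_pos: [0.5928, 0.1252, 0.0761]
eef_rot: [0.075, 0.997, -0.0, -0.0]
wrist_force: [-0.1, -0.0, -5.3]
finger_gap: 0.681
gripper_force: 76.6
```

```bash
python3 - <<'E'
from h import *
s=pose(); go(s,592.1,126.1,20.8,81.5)
c=cam("wrist",s); im=eyes.snapshot("wrist"); cv2.imwrite("pics/w12.png",im[:,:,::-1])
for d in finder.landmark_of("wrist","plate_tile")[:2]: print(d, toworld(c,d["centre"],.004)*1000)
E
```

```text
t 35.13 tcp mm [592.8 125.2  76.1] toolx deg 171.4 tooly deg 81.4 gap 0.681 F [-0.1 -0.  -5.3]
dxyz [0.03 0.03 1.84] roll -0.1
```

View pics/w12.png

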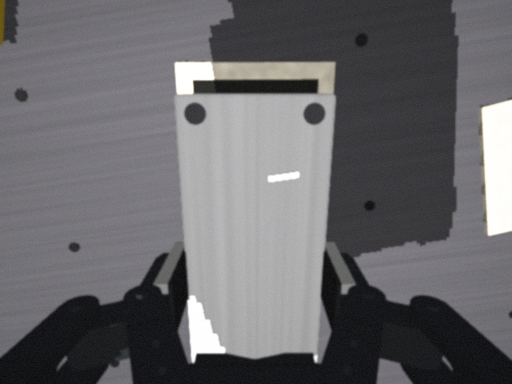

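Emit:
send_rows(plan=[{"dx":0.02,"dy":0.02,"dz":0.4,"roll":0,"fingers":-1},{"dx":0.02,"dy":0.02,"dz":0.9,"roll":0,"fingers":-1},{"dx":0.02,"dy":0.02,"dz":1.4,"roll":0,"fingers":-1},{"dx":0.02,"dy":0.02,"dz":1.7,"roll":0,"fingers":-1},{"dx":0.02,"dy":0.02,"dz":1.76,"roll":0,"fingers":-1}])

```text
time: 35.65
tool_pos: [0.5911, 0.1266, 0.021]
eef_rot: [0.074, 0.997, -0.0, -0.002]
wrist_force: [-0.9, -0.6, -4.6]
finger_gap: 0.682
gripper_force: 76.8
```

Emit:
send_rows(plan=[{"dx":0,"dy":0,"dz":0.02,"roll":0,"fingers":-1},{"dx":0,"dy":0,"dz":0.04,"roll":0,"fingers":-1},{"dx":0,"dy":0,"dz":0.06,"roll":0,"fingers":-1},{"dx":0,"dy":0,"dz":0.08,"roll":0,"fingers":-1},{"dx":0,"dy":0,"dz":0.08,"roll":0,"fingers":-1}])

```text
time: 36.07
tool_pos: [0.5925, 0.1269, 0.0213]
eef_rot: [0.074, 0.997, 0.0, 0.0]
wrist_force: [1.0, -0.3, -4.9]
finger_gap: 0.682
gripper_force: 76.6
```

Emit:
send_rows(plan=[{"dx":0,"dy":0,"dz":0.02,"roll":0,"fingers":-1},{"dx":0,"dy":0,"dz":0.04,"roll":0,"fingers":-1},{"dx":0,"dy":0,"dz":0.05,"roll":0,"fingers":-1},{"dx":0,"dy":0,"dz":0.05,"roll":0,"fingers":-1},{"dx":0,"dy":0,"dz":0.05,"roll":0,"fingers":-1}])

```text
time: 36.48
tool_pos: [0.5925, 0.1269, 0.0208]
eef_rot: [0.074, 0.997, 0.0, 0.0]
wrist_force: [-6.6, -0.9, 10.7]
finger_gap: 0.684
gripper_force: 78.5
```

Emit:
send_rows(plan=[{"dx":0,"dy":0,"dz":0,"roll":0,"fingers":0.45},{"dx":0,"dy":0,"dz":0,"roll":0,"fingers":0.7},{"dx":0,"dy":0,"dz":0,"roll":0,"fingers":1},{"dx":0,"dy":0,"dz":0,"roll":0,"fingers":1},{"dx":0,"dy":0,"dz":0,"roll":0,"fingers":1}])

```text
time: 36.9
tool_pos: [0.5924, 0.1269, 0.0194]
eef_rot: [0.074, 0.997, 0.0, 0.0]
wrist_force: [-0.5, -0.4, -0.3]
finger_gap: 0.997
gripper_force: 0.0
```

Emit:
send_rows(plan=[{"dx":0,"dy":0,"dz":-0.4,"roll":0,"fingers":1},{"dx":0,"dy":0,"dz":-1.2,"roll":0,"fingers":1},{"dx":0,"dy":0,"dz":-2.4,"roll":0,"fingers":1},{"dx":0,"dy":0,"dz":-3.6,"roll":0,"fingers":1},{"dx":0,"dy":0,"dz":-5.0,"roll":0,"fingers":1}])

```text
time: 37.32
tool_pos: [0.5915, 0.1267, 0.1706]
eef_rot: [0.074, 0.997, -0.0, -0.001]
wrist_force: [0.8, 1.1, 0.0]
finger_gap: 0.999
gripper_force: 0.0
```

Emit:
send_rows(plan=[{"dx":1.0,"dy":0,"dz":-1.0,"roll":0,"fingers":1},{"dx":2.2,"dy":0,"dz":-1.5,"roll":0,"fingers":1},{"dx":3.4,"dy":0,"dz":-2,"roll":0,"fingers":1},{"dx":4.6,"dy":0,"dz":-2,"roll":0,"fingers":1},{"dx":5.6,"dy":0,"dz":-2,"roll":0,"fingers":1}])

```text
time: 37.73
tool_pos: [0.4241, 0.1519, 0.2306]
eef_rot: [0.074, 0.997, 0.0, 0.001]
wrist_force: [0.3, 0.4, -0.5]
finger_gap: 1.002
gripper_force: 0.0
```

Emit:
send_rows(plan=[{"dx":0.4,"dy":0,"dz":0,"roll":0,"fingers":1},{"dx":0.6,"dy":0,"dz":0,"roll":0,"fingers":1},{"dx":0.6,"dy":0,"dz":0,"roll":0,"fingers":1},{"dx":0.6,"dy":0,"dz":0,"roll":0,"fingers":1},{"dx":0.6,"dy":0,"dz":0,"roll":0,"fingers":1}])

```text
time: 38.15
tool_pos: [0.4095, 0.1544, 0.2292]
eef_rot: [0.075, 0.997, 0.0, 0.0]
wrist_force: [-0.6, 0.0, -0.1]
finger_gap: 0.998
gripper_force: 0.0
```

```bash
python3 - <<'E'
from h import *
pose(); im=eyes.snapshot("top"); cv2.imwrite("pics/t13.png",cv2.resize(im[120:280,100:390,::-1],(800,441),interpolation=2))
c=cam("top")
for q,z in(("collar",.028),("clamp_bar",.028),("round_housing",.044),("square_housing",.044),("adapter_plate",.022)):
  for d in finder.trace("top",q)[:3]:
    ct=max(cv2.findContours(d["mask"].astype(np.uint8),0,1)[0],key=cv2.contourArea)[:,0]
    print(q,round(d["confidence"],2),*rect(toworld(c,ct,z)))
E
```

```text
t 38.15 tcp mm [409.5 154.4 229.2] toolx deg 171.4 tooly deg 81.4 gap 0.998 F [-0.6  0.  -0.1]
collar 0.5 [428.9 261.6] 36.1 22.1 -87.8
clamp_bar 0.77 [585.  309.8] 42.5 30.8 2.3
round_housing 0.72 [ 444.8 -289.2] 63.7 53.6 73.0
square_housing 0.97 [ 424.6 -128.2] 55.8 54.9 84.3
square_housing 0.85 [ 739.9 -156.1] 56.4 56.2 27.3
square_housing 0.58 [438.5 -12.2] 55.0 54.8 64.9
adapter_plate 0.82 [591.9 127.3] 150.4 62.8 -9.0
```

View pics/t13.png

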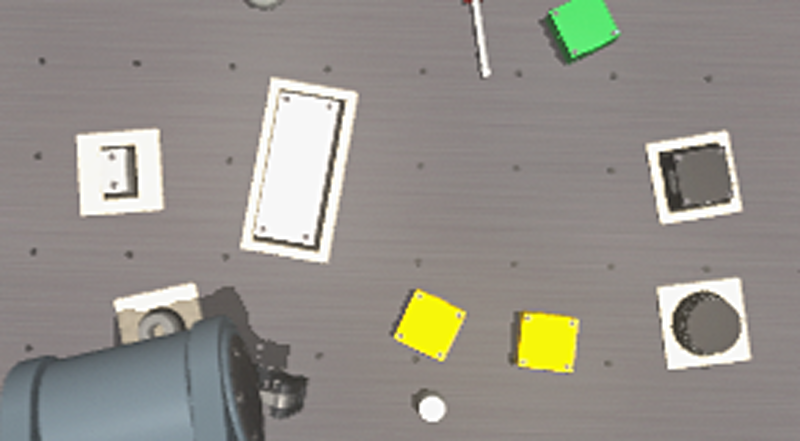

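The final top view shows each part on its own tile, centred and aligned. The collar is partly hidden by the arm, but its position was checked by the wrist camera after release.

```bash
python3 -c "
from workcell import robot; print(robot.close_job())"
```

```text
the job is handed in; nothing more can be done
None
```

I handed the job in at about 38 s of the 141 s allowed: all five parts are on their matching tiles, each within a few millimetres of its outline's centre by camera measurement. The hand-in call returned no verdict.

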